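# Weigh the desiccant canisters and turn them past the reader

### The arm

A 6-joint arm with a two-finger parallel gripper is mounted at the origin on the work surface. World frame = base frame: x ahead of the robot, y to its left, z up, the work surface at z = 0. Lengths are in m, angles in rad, forces in N, time in s.
With the tool pointing down it reaches from about 0.375 to 0.9 m from the base axis. Payload 3.1 kg.
Tool frame: the origin (TCP) lies between the finger pads; the fingertips stand 8 mm ahead of it and the grasp point (between the pads) lies 11 mm behind it; z points along the fingers, y is the line along which they close (so a half turn about z gives the same grasp; the last joint's range is limited). The gripper opens to 87 mm and grips with 3 to 60 N. Pads are 19 mm wide; open, the fingers measure 117 mm over their backs; the gripper's body (75 mm by 190 mm) begins 51 mm behind the grasp point.
Start: joints at [-1.373, 0.527, 1.433, -0, 1.181, -0.178], TCP at [0.23, -0.581, 0.231] pointing down, gripper open.
Joint ranges: [-3.08, 3.08], [-0.75, 2.2], [0.22, 2.44], [-1.43, 4.57], [0, 2.65], [-2.85, 2.85]. Speed limits (rad/s): [2.79, 2.79, 3.14, 3.14, 3.14, 3.14].

### API

Orientations are given as a unit quaternion [x, y, z, w].
In Python, from rig import robot, vision, job gives the robot as it stands.
- The arm moves only by the shell command python3 -m handwheel 'ROWS' [OPENING] [FORCE]. ROWS is JSON, a list of rows, each a list of 4 numbers: the shift along the tool's x, y, z as a fraction of full scale, then the turn about the tool's z as a fraction of full scale. A call has 1 to 20 rows; each row is the pose to reach, as a shift and turn from the pose commanded when the call began, along the tool's axes at that moment, turning the shorter way round; what a row does not reach only later rows make up. Full scale, the value 1, is 300 mm for a shift and 2 pi rad for a turn. A row lasts 1/12 s, in which the tool goes at most 41.7 mm and 7.16 degrees, less where a joint would pass 70% of its speed; a pose out of reach is approached as far as the arm can. A call with a number of a shift or a turn outside -1 to 1 is refused whole. A call with a gripper value outside its range is refused whole. OPENING is the opening in per cent of the stroke, from 0 (shut) to 100 (fully open), set as the call begins (- or left out, the last holds). The fingers move at their own pace and stop on an object; FORCE is the grip in N (left out, the last holds). Time passes only in rows, so rows that repeat a pose let the fingers close. It gives the time, the measured TCP pose, the force, the opening and the grip force at its end, in the units of the state.
- robot.get_obs(): the state, without advancing time (a new reading comes with each control period).
- vision.camera(name): name is "scene" or "top" or "wrist"; returns a dict with "frame" (420x560x3 uint8, red, green, blue), "K" (3x3 intrinsics, pixels), "cam_to_world" (4x4, takes a point from camera to world coordinates); the wrist camera has in their place "hand_eye" (4x4, takes a point from camera to tool coordinates, whose origin is the TCP and whose axes are the flange's). Camera axes: x right, y down, z forward; pixel columns grow to the right and rows downward; lengths in m; the calibration is good to about 2 mm. A picture is of the moment at which its call begins: read the wrist's pose just before it. There is no depth.
- job.hand_in(): hands the job in; it is judged then, once.
Trained networks look in the newest picture that a camera, given by its name, has taken for a name from the list of things; names that differ only in an ending like _2 or _b are one class to them, and where a whole thing is asked for, a point or a joint stands for the part that bears it (a point fixed in the world has none). Each returns a list of dicts, best first, with "conf" (0 to 1); they miss things now and then, are a little off and sometimes report something else, mostly with a low value. They report only what shows in the picture. A call takes as long as a camera call. They do not tell look-alikes from the thing itself.
- vision.look_for(camera, label): "point" ([row, column] in pixels, amid what is visible of it).
- vision.outline_of(camera, label): "mask" (420x560 bool, what is visible of it) and "point" ([row, column] in pixels, amid what is visible of it).
The state is a dict: "time": time; "q": joint angles; "joint_velocities": joint speeds; "joint_torque": joint torques, N m; "position": TCP position; "tool_rot": TCP orientation; "ft_force": force on the tool from outside, world axes, zero at the start; "moment": the same for the moment, N m; "grip_width": finger opening in m; "grip_force": force on a finger pad.
Only numpy, scipy, OpenCV 4.12 (cv2) and the standard library are available. Lean on these libraries where they do the work, as an engineer would, in place of code of your own. Each camera call takes 0.05 s, during which the arm holds its last target. There are 200 camera calls.

### The job

Check the desiccant canisters standing on the mat (two, three or four of them), following the record card's colour order red, yellow, green, blue and skipping any that are missing: hang each by its eye on the hook scale, let go and leave it hanging until scale and canister have been still for a good second, then lift it off and stand it upright on the floor of the turntable's round tray. Only when all are aboard, turn the turntable anticlockwise (seen from above) by its black knob up to the red mark and then one full turn more, so that it stops with the knob at the mark and every canister still standing in it, and let go. Leave the bottle and the eraser alone.

Things in the scene. Friction and masses are not known exactly. Their poses are not given: they have to be found in the camera images.
- red_mid (a point): centre of the red desiccant canister (may be absent), 63.5 mm above its underside: an aluminium tin 50 mm in diameter, 45 mm tall, with a red band, a steel eye above it and a red grip tab on top, 127 mm tall in all, standing loose and upright. 0.18 to 0.33 kg, mostly in the tin. z points up; a half turn about z makes no difference
- red_eye (a point): red canister: middle of the underside of the eye's crossbar, which rests on the hook; 85 mm above the canister's underside. The eye's window below this point is 30 mm wide (along y) and 40 mm tall, open along x; the crossbar is 40 mm long (y), 5 mm thick (x), 6 mm high, the side wires 5 mm square
- red_tab (a point): red canister: centre of the plastic grip tab, 109 mm above the underside; the tab is 20 mm wide along y, 12 mm thick along x and 36 mm tall, starting right on the crossbar
- yellow_mid (a point): centre of the yellow desiccant canister (may be absent), 63.5 mm above its underside: an aluminium tin 50 mm in diameter, 45 mm tall, with a yellow band, a steel eye above it and a yellow grip tab on top, 127 mm tall in all, standing loose and upright. 0.18 to 0.33 kg, mostly in the tin. z points up; a half turn about z makes no difference
- yellow_eye (a point): yellow canister: middle of the underside of the eye's crossbar, which rests on the hook; 85 mm above the canister's underside. The eye's window below this point is 30 mm wide (along y) and 40 mm tall, open along x; the crossbar is 40 mm long (y), 5 mm thick (x), 6 mm high, the side wires 5 mm square
- yellow_tab (a point): yellow canister: centre of the plastic grip tab, 109 mm above the underside; the tab is 20 mm wide along y, 12 mm thick along x and 36 mm tall, starting right on the crossbar
- green_mid (a point): centre of the green desiccant canister (may be absent), 63.5 mm above its underside: an aluminium tin 50 mm in diameter, 45 mm tall, with a green band, a steel eye above it and a green grip tab on top, 127 mm tall in all, standing loose and upright. 0.18 to 0.33 kg, mostly in the tin. z points up; a half turn about z makes no difference
- green_eye (a point): green canister: middle of the underside of the eye's crossbar, which rests on the hook; 85 mm above the canister's underside. The eye's window below this point is 30 mm wide (along y) and 40 mm tall, open along x; the crossbar is 40 mm long (y), 5 mm thick (x), 6 mm high, the side wires 5 mm square
- green_tab (a point): green canister: centre of the plastic grip tab, 109 mm above the underside; the tab is 20 mm wide along y, 12 mm thick along x and 36 mm tall, starting right on the crossbar
- blue_mid (a point): centre of the blue desiccant canister (may be absent), 63.5 mm above its underside: an aluminium tin 50 mm in diameter, 45 mm tall, with a blue band, a steel eye above it and a blue grip tab on top, 127 mm tall in all, standing loose and upright. 0.18 to 0.33 kg, mostly in the tin. z points up; a half turn about z makes no difference
- blue_eye (a point): blue canister: middle of the underside of the eye's crossbar, which rests on the hook; 85 mm above the canister's underside. The eye's window below this point is 30 mm wide (along y) and 40 mm tall, open along x; the crossbar is 40 mm long (y), 5 mm thick (x), 6 mm high, the side wires 5 mm square
- blue_tab (a point): blue canister: centre of the plastic grip tab, 109 mm above the underside; the tab is 20 mm wide along y, 12 mm thick along x and 36 mm tall, starting right on the crossbar
- scale (a joint): travel of the scale's hook, m: 0 with nothing on it, grows as the hook is pulled down (spring 100 N/m after about 0.2 N preload, so a canister pulls it 16 to 31 mm down; stop at 60 mm). It bobs for about a second
- hook_seat (a point): seat of the scale's hook, on top of its level 8 mm round bar, moving with it; 194 mm above the table unloaded. -x is the open end: the bar is level for 12 mm, then turns up to a tip 26 mm out and 14 mm above the seat. +x runs along the bar to the scale's column: level for 14 mm, then 4 mm higher. z up
- scale_stand: fixed stand of the hook scale; origin on the table right below the hook's seat, axes as the hook's. A white column 235 mm tall stands 120 mm to +x of the seat; on its front a 62 mm wide dark carriage, 106 mm from the seat, carries the hook's bar and rides up and down on a spring. Its grey foot, 120 x 90 x 14 mm, starts 85 mm to +x
- turntable (a joint): angle of the turntable, rad, anticlockwise positive seen from above; 0 and 6.28 put the knob at the red mark; counts on past 6.28 (stops at -1.2 and 7.2). It starts 0.15 to 0.8 rad clockwise of the mark, turns stiffly (0.06 N m) and stays where it is left
- turntable_top (a point): centre of the turntable's flat inner floor, 30 mm above the table, turning with it: a round white tray 250 mm in diameter outside, 240 mm inside, with a dark mat and a wall whose rim is 66 mm above the table; -x points to the knob, which stands inside by the wall. Canisters stand loose in it, no pockets
- knob_grip (a point): where to hold the turntable's upright black crank knob: a sleeve 24 mm in diameter, 62 to 112 mm above the table; this point is on its axis, 90 mm above the table and 105 mm from the turntable's axis. The sleeve spins freely on its 12 mm pin, so a hand holding it need not turn
- stand: the turntable's fixed grey base; origin on the table under the turntable's axis. Its -x points to the red index mark, a small red block just outside the tray, 143 mm from the axis, as high as the tray's rim (66 mm). On the opposite side (+x) a black reader head 70 mm wide, 87 mm tall, stands 141 to 163 mm from the axis
- bottle_mid (a point): bystander: white squeeze bottle with blue cap, 48 mm in diameter, 120 mm tall; this point half-way up
- eraser_mid (a point): bystander: white block eraser 50 x 30 x 18 mm lying flat; this point at its centre
Things that resemble listed ones, but are neither listed nor needed, are in the scene too. What is shaped like the part that bears red_mid but purple is not meant.

How it is judged:
By the outcome, as a careful person would: the job done as asked, in the order asked, and still so for the second after the job is handed in, with the robot touching nothing.
Of red, yellow, green, blue only 2 to 4 are there at a start; the rules pass over those that are not, and their reading is None.
At some moment in a run one of red, yellow, green, blue may be knocked a few centimetres aside while the robot is not near it.
It also fails if it takes over 210 s, if anything falls off the work surface, if the arm or the gripper's body presses on something with over 40 N, if the wrist force passes 120 N, or if a joint passes its speed limit or range.

## Working session

There is one attempt and no reset: what is moved stays moved. The work goes in short steps, Python scripts to look and compute and a shell command to move; the robot and the scene stay as the last step left them, time stands still between calls to the robot, and variables do not carry over. Pictures are saved under pics/ and viewed, at most 14 in all, crops included, and the job is handed in when it is done.

```bash
ls; mkdir -p pics
cat > h.py <<'E'
import numpy as np, cv2, sys
from rig import robot, vision, job
from scipy.spatial.transform import Rotation as R
def cam(name):
    o=robot.get_obs(); c=vision.camera(name); f=c["frame"]
    if name=="wrist":
        T=np.eye(4);T[:3,:3]=R.from_quat(o["tool_rot"]).as_matrix();T[:3,3]=o["position"];M=T@c["hand_eye"]
    else: M=c["cam_to_world"]
    return f,np.array(c["K"]),np.array(M)
def ray(K,M,p):
    d=M[:3,:3]@np.linalg.inv(K)@np.array([p[1],p[0],1.]); return M[:3,3],d/np.linalg.norm(d)
def atz(K,M,p,z):
    o,d=ray(K,M,p); return o+d*(z-o[2])/d[2]
def proj(K,M,X):
    q=np.linalg.inv(M)@np.append(X,1); u=K@q[:3]; return (u[1]/u[2],u[0]/u[2])
def tri(rs):
    A=np.zeros((3,3));b=np.zeros(3)
    for o,d in rs:
        P=np.eye(3)-np.outer(d,d);A+=P;b+=P@o
    X=np.linalg.solve(A,b); return X,[np.linalg.norm((np.eye(3)-np.outer(d,d))@(X-o)) for o,d in rs]
def save(n,f): cv2.imwrite("pics/"+n,cv2.cvtColor(f,cv2.COLOR_RGB2BGR))
np.set_printoptions(precision=4,suppress=True)
E
python3 - <<'E'
from h import *
a,K,M=cam("scene");save("scene0.png",a)
D={"scene":(K,M)}
b,K2,M2=cam("top");save("top0.png",b);D["top"]=(K2,M2)
for n in D: print(n,D[n][0][0,0],D[n][1])
for l in ["red_mid","yellow_mid","green_mid","blue_mid","red_eye","yellow_eye","green_eye","blue_eye","red_tab","yellow_tab","green_tab","blue_tab","hook_seat","scale_stand","turntable_top","knob_grip","stand","bottle_mid","eraser_mid"]:
    for c in D:
        print(l,c,[(np.round(x["point"]).tolist(),round(x["conf"],2)) for x in vision.look_for(c,l)[:4]])
E
```

```text
pics
scene 401.08690656830277 [[-0.6148  0.6848 -0.3912  0.9032]
 [ 0.7887  0.5332 -0.306   0.2569]
 [-0.001  -0.4967 -0.8679  0.8954]
 [ 0.      0.      0.      1.    ]]
top 457.4125298981406 [[ 0.0252 -0.9958  0.088   0.4544]
 [-0.9995 -0.027  -0.0187 -0.0061]
 [ 0.021  -0.0875 -0.9959  1.3649]
 [ 0.      0.      0.      1.    ]]
red_mid scene [([161.0, 168.0], 0.85), ([188.0, 187.0], 0.61)]
red_mid top [([208.0, 390.0], 0.65), ([189.0, 358.0], 0.49)]
yellow_mid scene []
yellow_mid top [([163.0, 341.0], 0.55)]
green_mid scene []
green_mid top []
blue_mid scene [([129.0, 221.0], 0.57)]
blue_mid top [([258.0, 382.0], 0.87)]
red_eye scene [([157.0, 170.0], 0.68), ([188.0, 192.0], 0.59)]
red_eye top [([196.0, 358.0], 0.84), ([204.0, 392.0], 0.82), ([188.0, 294.0], 0.51)]
yellow_eye scene []
yellow_eye top [([258.0, 382.0], 0.4)]
green_eye scene [([187.0, 259.0], 0.39), ([287.0, 398.0], 0.29)]
green_eye top []
blue_eye scene [([132.0, 220.0], 0.64), ([161.0, 171.0], 0.58)]
blue_eye top [([260.0, 378.0], 0.66)]
red_tab scene [([185.0, 190.0], 0.89), ([159.0, 172.0], 0.82)]
red_tab top [(
[... 274 characters left out ...]
 379.0], 0.55)]
hook_seat scene [([186.0, 256.0], 0.87)]
hook_seat top [([187.0, 291.0], 0.66)]
scale_stand scene [([229.0, 238.0], 0.66)]
scale_stand top [([184.0, 292.0], 0.77)]
turntable_top scene [([281.0, 399.0], 0.81), ([131.0, 220.0], 0.41)]
turntable_top top [([226.0, 171.0], 0.68)]
knob_grip scene [([248.0, 441.0], 0.5)]
knob_grip top [([262.0, 152.0], 0.6)]
stand scene [([285.0, 400.0], 0.6), ([279.0, 401.0], 0.56), ([132.0, 222.0], 0.17)]
stand top [([226.0, 172.0], 0.71), ([190.0, 291.0], 0.41)]
bottle_mid scene [([316.0, 296.0], 0.85)]
bottle_mid top [([155.0, 222.0], 0.73)]
eraser_mid scene [([234.0, 175.0], 0.74), ([279.0, 403.0], 0.32)]
eraser_mid top [([161.0, 342.0], 0.52)]
```

View pics/scene0.png

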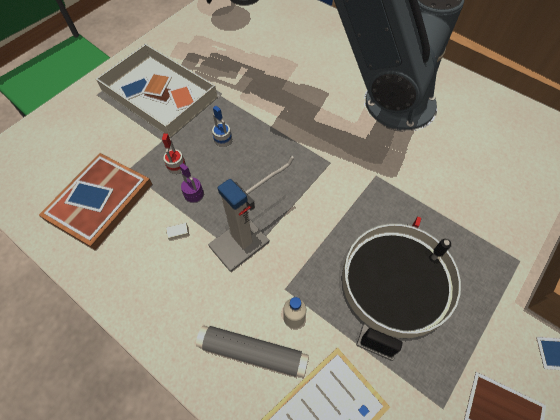

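View pics/top0.png

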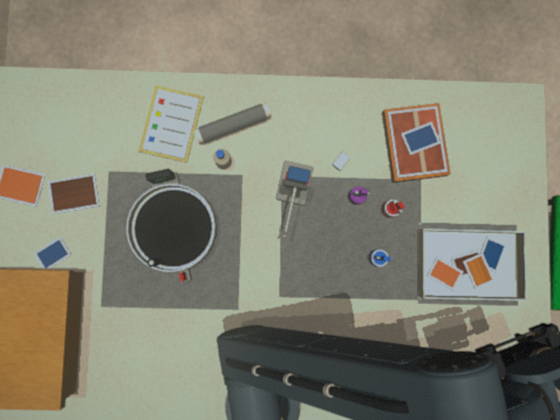

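Two real canisters are on the mat: red at scene (161,168) / top (208,392), and blue at scene (130,220) / top (258,380). The one at scene (188,190) / top (195,358) is the purple look-alike. Yellow and green are absent. The yellow and green detections fall on the eraser, tray or other canisters. The hook bar runs from the carriage towards the robot, with its tip at top (284,236), and the knob is near the red mark at top (152,262).

Run:
```python
from h import *
a,K,M=cam("scene");b,K2,M2=cam("top")
def t(n,p,q):
    X,r=tri([ray(K,M,p),ray(K2,M2,q)]);print(n,X,np.round(r,4))
t("red tab",(140,166),(205,397));t("redmid",(161,168),(208,391))
t("blue mid",(129,221),(258,380));t("purple",(188,190),(195,358))
t("knob",(248,441),(262,152));t("tt",(281,399),(226,171));t("hooktip",(158,291),(236,284));t("bottle",(310,295),(156,222))
for n,l,z in [("tt rim",(226,171),.05),("redmark",(278,184),.066),("reader",(176,160),.087)]:print(n,atz(K2,M2,l,z))
o=robot.get_obs();print(o["position"],R.from_quat(o["tool_rot"]).as_matrix(),o["grip_width"])
# enlarged crops
s=np.hstack([cv2.resize(a[95:215,130:230],(400,480),interpolation=cv2.INTER_CUBIC),cv2.resize(b[180:280,340:423],(398,480),interpolation=cv2.INTER_CUBIC)]);save("crop1.png",s)
w,_,_=cam("wrist");save("w0.png",w)
```

```text
red tab [ 0.5808 -0.3559  0.1207] [0.0021 0.0021]
redmid [ 0.585  -0.3687  0.0275] [0.0081 0.0081]
blue mid [ 0.4318 -0.326   0.0465] [0.0004 0.0004]
purple [ 0.6157 -0.2648  0.0324] [0.0016 0.0016]
knob [0.407  0.3131 0.0864] [0.0027 0.0027]
tt [0.509  0.2775 0.0397] [0.0007 0.0007]
hooktip [ 0.4851 -0.0447  0.2026] [0.0017 0.0017]
bottle [0.7108 0.1367 0.0704] [0.0014 0.0014]
tt rim [0.5083 0.276  0.05  ]
redmark [0.3631 0.2296 0.066 ]
reader [0.6463 0.3052 0.087 ]
[ 0.23   -0.5811  0.2305] [[ 0.9299  0.3679 -0.    ]
 [ 0.3679 -0.9299  0.    ]
 [ 0.     -0.     -1.    ]] 0.0872613835943749
```

View pics/crop1.png

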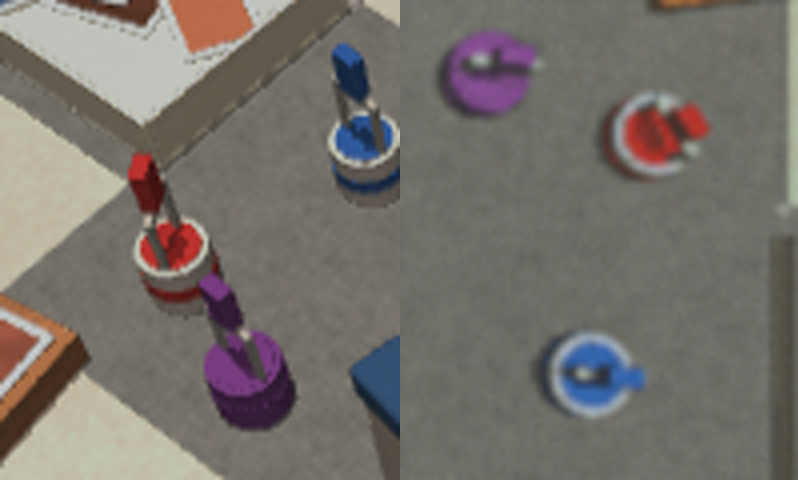

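The crop confirms red and blue: white tins with coloured bands. The purple one is the decoy. Next I move the wrist camera over the mat.

```bash
python3 -m handwheel '[[0.3,-0.1,-0.3,0],[0.6,-0.2,-0.5,0],[0.8,-0.3,-0.5,0],[0.9,-0.35,-0.5,0],[0.9,-0.35,-0.5,0],[0.9,-0.35,-0.5,0],[0.9,-0.35,-0.5,0],[0.9,-0.35,-0.5,0],[0.9,-0.35,-0.5,0],[0.9,-0.35,-0.5,0],[0.9,-0.35,-0.5,0],[0.9,-0.35,-0.5,0]]' 100
python3 - <<'E'
from h import *
w,K,M=cam("wrist");save("w1.png",w);print(K[0,0],vision.camera("wrist")["hand_eye"]);print(M)
for l in ["red_tab","red_eye","red_mid","blue_tab","blue_eye","blue_mid"]:
    print(l,[(np.round(x["point"]).tolist(),round(x["conf"],2)) for x in vision.look_for("wrist",l)[:3]])
E
```

```text
time: 3.15
position: [0.4414, -0.3847, 0.3796]
tool_rot: [0.982, 0.187, -0.001, -0.001]
ft_force: [-0.9, -0.1, -0.6]
grip_width: 0.0869
grip_force: 0.0
375.8239889028702 [[-0.0004 -0.9571 -0.2897  0.0803]
 [ 1.     -0.0006  0.0007  0.0005]
 [-0.0009 -0.2897  0.9571 -0.155 ]
 [ 0.      0.      0.      1.    ]]
[[ 0.3663 -0.8903 -0.2707  0.5165]
 [-0.9305 -0.3507 -0.1059 -0.3558]
 [-0.0007  0.2906 -0.9568  0.5345]
 [ 0.      0.      0.      1.    ]]
red_tab [([5.0, 238.0], 0.78), ([54.0, 300.0], 0.61)]
red_eye [([5.0, 239.0], 0.77), ([53.0, 303.0], 0.73)]
red_mid [([4.0, 233.0], 0.77), ([50.0, 303.0], 0.76)]
blue_tab [([154.0, 231.0], 0.8)]
blue_eye [([149.0, 234.0], 0.69)]
blue_mid [([151.0, 233.0], 0.74)]
```

View pics/w1.png

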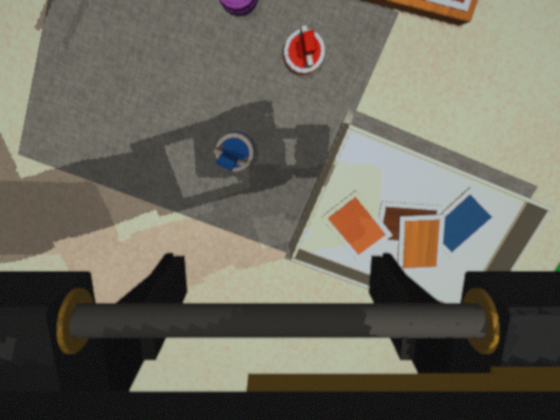

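The wrist view shows red with its tin at (51,304), blue at (152,234) and purple at (0,238). I'll go closer to red.

```bash
python3 - <<'E'
from h import *
_,K,M=cam("wrist")
for p in [(52,304),(151,234)]: print(atz(K,M,p,.045))
E
python3 -m handwheel '[[0.1,0.05,0.1,0],[0.2,0.1,0.2,0],[0.25,0.12,0.3,0],[0.25,0.12,0.3,0],[0.25,0.12,0.3,0],[0.25,0.12,0.3,0],[0.25,0.12,0.3,0],[0.25,0.12,0.3,0]]' 100
python3 - <<'E'
from h import *
w,K,M=cam("wrist");c=w[:300,130:430];save("w2.png",cv2.resize(c,(600,600),interpolation=cv2.INTER_CUBIC));print(M[:3,3])
np.savez("w2.npz",w=w,K=K,M=M)
print(proj(K,M,[.583,-.36,.045]))
for l in ["red_tab","red_eye","red_mid"]:
    print(l,[(np.round(x["point"]).tolist(),round(x["conf"],2)) for x in vision.look_for("wrist",l)[:3]])
E
```

```text
[ 0.5786 -0.3658  0.045 ]
[ 0.4354 -0.3271  0.045 ]
time: 4.27
position: [0.5253, -0.3909, 0.2933]
tool_rot: [0.982, 0.187, 0.001, 0.002]
ft_force: [0.2, 0.2, 0.7]
grip_width: 0.0869
grip_force: 0.0
[ 0.5997 -0.3614  0.4484]
(np.float64(114.14593497205726), np.float64(268.51689976977104))
red_tab [([119.0, 271.0], 0.82), ([46.0, 190.0], 0.78), ([228.0, 194.0], 0.48)]
red_eye [([47.0, 191.0], 0.9), ([119.0, 269.0], 0.67)]
red_mid [([120.0, 275.0], 0.83), ([44.0, 190.0], 0.6)]
```

View pics/w2.png

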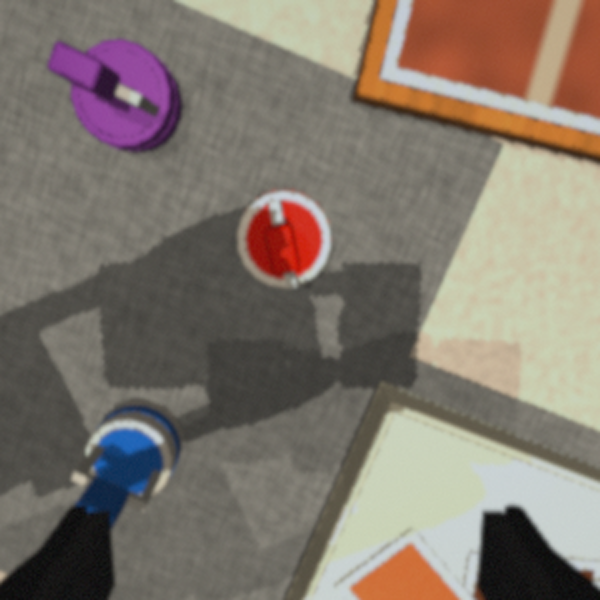

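Red is clear: rim centre near px (119.5,272), crossbar ends near (106,267.5) and (140,276). Now I compute the pose.

Run:
```python
from h import *
d=np.load("w2.npz");K,M=d["K"],d["M"]
print(atz(K,M,(119.5,272),.045))
a=atz(K,M,(105,267.5),.091);b=atz(K,M,(141,276.5),.091);print(a,b,np.linalg.norm(a-b),(a+b)/2,np.degrees(np.arctan2(*(b-a)[1::-1])))
# two-view height check of the red rim: w1 vs w2
# blue crossbar
c=atz(K,M,(239,169),.088);e=atz(K,M,(247,212),.088);print(c,e,np.linalg.norm(c-e),np.degrees(np.arctan2(*(e-c)[1::-1])),atz(K,M,(225,196),.045))
o=robot.get_obs();m=R.from_quat(o["tool_rot"]).as_matrix();print(np.degrees(np.arctan2(m[1,:2],m[0,:2])),o["q"],o["position"])
```

```text
[ 0.5793 -0.3653  0.045 ]
[ 0.5921 -0.3564  0.091 ] [ 0.5649 -0.3759  0.091 ] 0.03354479812472817 [ 0.5785 -0.3662  0.091 ] -144.3261633904127
[ 0.4323 -0.3101  0.088 ] [ 0.44   -0.3537  0.088 ] 0.04435021416626438 -80.01601094212143 [ 0.4397 -0.3274  0.045 ]
[ 21.5536 -68.4465] [-0.8097  0.5107  1.2826 -0.      1.3461  0.3849] [ 0.5252 -0.3904  0.292 ]
```

```bash
cat >> h.py <<'E'
def plan(x,y,z,yawdeg=None):
    o=robot.get_obs();m=R.from_quat(o["tool_rot"]).as_matrix();s=m.T@(np.array([x,y,z])-o["position"])/.3
    t=0
    cur=np.degrees(np.arctan2(m[1,1],m[0,1]))
    if yawdeg is not None: t=-((yawdeg-cur+90)%180-90)/360
    print("t",o["time"],"pos",o["position"],"yaw",round(cur,1),"q6",round(o["q"][5],2),"F",np.round(o["ft_force"],1),"w",round(o["grip_width"],4),"-> rows",np.round(s,4),"turn",round(t,4))
E
python3 -m handwheel '[[0.05,0,0.05,0.02],[0.1,0,0.1,0.04],[0.15,0,0.15,0.06],[0.2,-0.01,0.2,0.08],[0.2,-0.01,0.2,0.1],[0.2,-0.01,0.2,0.12],[0.2,-0.01,0.2,0.14],[0.2,-0.01,0.2,0.16],[0.2,-0.01,0.2,0.18],[0.2,-0.01,0.2,0.2],[0.2,-0.01,0.2,0.211],[0.2,-0.01,0.2,0.211],[0.2,-0.01,0.2,0.211],[0.2,-0.01,0.2,0.211]]' 100
python3 - <<'E'
from h import *
w,K,M=cam("wrist");np.savez("w3.npz",w=w,K=K,M=M)
for z in (.109,.127): print("tab",z,proj(K,M,[.579,-.366,z]))
save("w3.png",w[100:400,80:480])
plan(.579,-.366,.105,35.7)
E
```

```text
time: 5.63
position: [0.58, -0.3652, 0.2308]
tool_rot: [0.89, -0.456, 0.0, 0.0]
ft_force: [-0.3, -0.0, 0.1]
grip_width: 0.0871
grip_force: 0.0
tab 0.109 (np.float64(208.24222290486796), np.float64(279.7890856788409))
tab 0.127 (np.float64(215.17993638545022), np.float64(279.95183058446094))
t 5.6833 pos [ 0.5801 -0.3652  0.2308] yaw -144.3 q6 1.79 F [-0.5  0.2 -0.6] w 0.0872 -> rows [-0.0001  0.0044  0.4192] turn 0.0
```

View pics/w3.png

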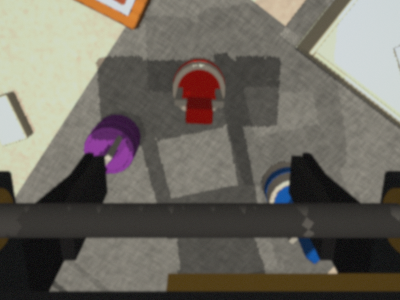

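The tab sits centred between the fingers at px (210,279), as predicted, with the crossbar parallel to the closing line. I descend and grip.

```bash
python3 -m handwheel '[[0,0,0.1,0],[0,0,0.2,0],[0,0,0.3,0],[0,0,0.38,0],[0,0,0.42,0],[0,0,0.42,0],[0,0,0.42,0],[0,0,0.42,0]]' 100
python3 -m handwheel '[[0,0,0,0],[0,0,0,0],[0,0,0,0],[0,0,0,0],[0,0,0,0],[0,0,0,0],[0,0,0,0],[0,0,0,0],[0,0,0,0],[0,0,0,0]]' 0 30
python3 -m handwheel '[[0,0,-0.1,0],[0,0,-0.2,0],[0,0,-0.35,0],[0,0,-0.5,0],[0,0,-0.65,0],[0,0,-0.8,0],[0,0,-0.8,0],[0,0,-0.8,0],[0,0,-0.8,0]]'
```

```text
time: 6.35
position: [0.5813, -0.3662, 0.1064]
tool_rot: [0.89, -0.457, 0.002, 0.0]
ft_force: [0.3, -0.2, 0.8]
grip_width: 0.0872
grip_force: 0.0
time: 7.18
position: [0.5801, -0.3651, 0.1045]
tool_rot: [0.89, -0.457, -0.0, -0.0]
ft_force: [0.2, 0.7, -0.1]
grip_width: 0.0284
grip_force: 0.0
time: 7.93
position: [0.5801, -0.3651, 0.3454]
tool_rot: [0.89, -0.457, 0.001, 0.0]
ft_force: [-0.2, 0.3, -1.1]
grip_width: 0.0004
grip_force: 0.0
```

The lift began before the fingers had closed, because they are slow (about 70 mm/s). I reopen and look again.

```bash
python3 -m handwheel '[[0,0,0.1,0],[0,0,0.2,0],[0,0,0.3,0],[0,0,0.38,0],[0,0,0.38,0],[0,0,0.38,0],[0,0,0.38,0],[0,0,0.38,0]]' 55 30
python3 - <<'E'
from h import *
w,K,M=cam("wrist");save("w4.png",w[100:400,80:480])
for l in ["red_tab","red_mid"]:print(l,[(np.round(x["point"]).tolist(),round(x["conf"],2)) for x in vision.look_for("wrist",l)[:3]])
for z in (.045,.109,.127): print("tab",z,proj(K,M,[.579,-.366,z]))
plan(.58,-.366,.105,35.7)
E
```

```text
time: 8.6
position: [0.5809, -0.3659, 0.2322]
tool_rot: [0.89, -0.457, 0.001, 0.0]
ft_force: [-0.0, 0.7, 0.6]
grip_width: 0.0435
grip_force: 0.0
red_tab [([245.0, 191.0], 0.63)]
red_mid [([188.0, 282.0], 0.78)]
tab 0.045 (np.float64(190.42697542556644), np.float64(279.7923370346286))
tab 0.109 (np.float64(209.50361693434493), np.float64(280.28985946587255))
tab 0.127 (np.float64(216.4158939371353), np.float64(280.47013296203687))
t 8.75 pos [ 0.5808 -0.3657  0.2324] yaw -144.4 q6 1.8 F [ 0.  -0.1 -0.4] w 0.0469 -> rows [-0.0022  0.0029  0.4248] turn -0.0002
```

View pics/w4.png

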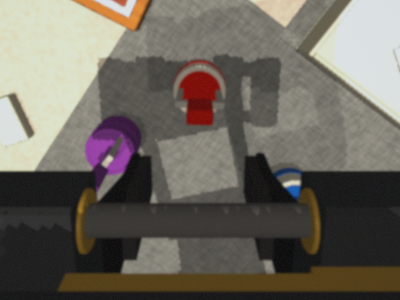

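Red still stands unmoved, with its tab at px (210,280). I try again with a smaller opening and a longer wait.

```bash
python3 -m handwheel '[[0,0,0.1,0],[0,0,0.2,0],[0,0,0.3,0],[0,0,0.38,0],[0,0,0.425,0],[0,0,0.425,0],[0,0,0.425,0],[0,0,0.425,0]]' 55 30
python3 -m handwheel '[[0,0,0,0],[0,0,0,0],[0,0,0,0],[0,0,0,0],[0,0,0,0],[0,0,0,0],[0,0,0,0],[0,0,0,0],[0,0,0,0],[0,0,0,0]]' 0 30
```

```text
time: 9.42
position: [0.5814, -0.3663, 0.1052]
tool_rot: [0.89, -0.457, 0.002, 0.0]
ft_force: [0.2, -0.6, 1.2]
grip_width: 0.0478
grip_force: 0.0
time: 10.25
position: [0.5801, -0.3655, 0.1034]
tool_rot: [0.89, -0.457, 0.0, 0.0]
ft_force: [-0.5, -0.5, 3.7]
grip_width: 0.0192
grip_force: 29.7
```

Gripped at 19.2 mm wide. I lift it and compute the hook geometry.

```bash
python3 -m handwheel '[[0,0,-0.1,0],[0,0,-0.2,0],[0,0,-0.3,0],[0,0,-0.4,0],[0,0,-0.5,0],[0,0,-0.6,0],[0,0,-0.7,0],[0,0,-0.8,0],[0,0,-0.9,0],[0,0,-0.9,0],[0,0,-0.9,0]]'
python3 - <<'E'
from h import *
a,K,M=cam("scene");b,K2,M2=cam("top")
g=atz(K2,M2,(236,284),.205);h=atz(K2,M2,(200,293),.198);print(g,h,np.degrees(np.arctan2(*(h-g)[1::-1])))
s=np.hstack([cv2.resize(b[150:250,245:325],(400,500),interpolation=cv2.INTER_CUBIC),cv2.resize(a[140:240,220:300],(400,500),interpolation=cv2.INTER_CUBIC)]);save("crop5.png",s)
plan(.44,-.16,.38,-100)
E
```

```text
time: 11.17
position: [0.5806, -0.3652, 0.3742]
tool_rot: [0.89, -0.457, 0.002, 0.0]
ft_force: [0.3, 1.2, -4.0]
grip_width: 0.0196
grip_force: 29.7
[ 0.4841 -0.0432  0.205 ] [ 0.5771 -0.0643  0.198 ] -12.780619707656427
t 11.2667 pos [ 0.5792 -0.3642  0.3703] yaw -144.4 q6 1.8 F [-0.1  0.5 -3.6] w 0.0197 -> rows [-0.8236 -0.0194 -0.0282] turn -0.1232
```

View pics/crop5.png

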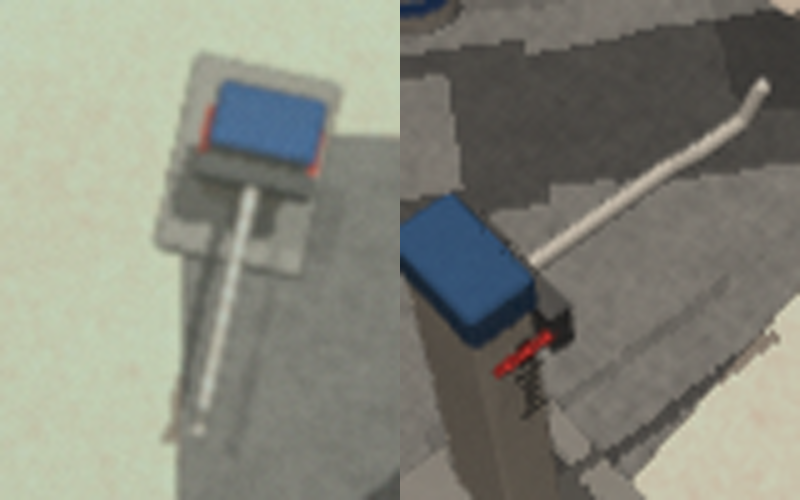

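The hook tip is at top (236,284.4) / scene (156.4,293), and the bar root at top (188,295) / scene (192,247).

Run:
```python
from h import *
_,K,M=cam("scene");_,K2,M2=cam("top")
T,r=tri([ray(K,M,(156.8,292.8)),ray(K2,M2,(235.8,284.4))]);Q,r2=tri([ray(K,M,(192,247)),ray(K2,M2,(188,295))])
print(T,r,Q,r2)
T2=atz(K2,M2,(235.8,284.4),.206);Q2=atz(K2,M2,(188,295),.194);Q3=atz(K,M,(192,247),.194);T3=atz(K,M,(156.8,292.8),.206);print(T2,Q2,T3,Q3)
for t,q in((T2,Q2),(T3,Q3)):
    d=(q-t)[:2];print(np.linalg.norm(d),np.degrees(np.arctan2(d[1],d[0])))
u=(Q2-T2)[:2];u/=np.linalg.norm(u);S=(T2+T3)[:2]/2+.026*u;print("seat",S,u)
yaw=np.degrees(np.arctan2(u[1],u[0]))
p=S-.13*u;print(p);plan(p[0],p[1],.38,yaw-90)
```

```text
[ 0.4843 -0.0436  0.2073] [np.float64(0.0006193325794073865), np.float64(0.0006193325794074168)] [ 0.6076 -0.0679  0.1982] [np.float64(0.0010779377595605438), np.float64(0.0010779377595605418)]
[ 0.4846 -0.0442  0.206 ] [ 0.6088 -0.069   0.194 ] [ 0.4832 -0.0436  0.206 ] [ 0.6052 -0.0689  0.194 ]
0.1266415444154478 -11.28985531502848
0.12464718244943546 -11.705275841580757
seat [ 0.5094 -0.049 ] [ 0.9806 -0.1958]
[ 0.3819 -0.0235]
t 11.3667 pos [ 0.5792 -0.3642  0.3697] yaw -144.4 q6 1.8 F [-0.4 -0.3 -2.7] w 0.0196 -> rows [-1.3062 -0.1272 -0.0266] turn -0.1197
```

```bash
python3 -m handwheel '[[-0.05,0,0,-0.01],[-0.12,0,0,-0.02],[-0.2,0,0,-0.03],[-0.28,0,0,-0.04],[-0.36,0,0,-0.05],[-0.44,0,0,-0.06],[-0.52,0,0,-0.07],[-0.6,0,0,-0.08],[-0.68,0,0,-0.09],[-0.76,0,0,-0.1],[-0.84,0,0,-0.11],[-0.9,0,0,-0.12],[-0.94,0,0,-0.12],[-0.95,0,0,-0.12],[-0.95,0,0,-0.12]]'
python3 - <<'E'
from h import *
plan(.4256,-.0324,.2345,-101.4)
E
```

```text
time: 12.62
position: [0.4138, -0.1331, 0.3726]
tool_rot: [0.995, -0.098, -0.0, -0.0]
ft_force: [0.2, -0.3, -2.2]
grip_width: 0.0196
grip_force: 29.7
t 12.6167 pos [ 0.4138 -0.1331  0.3726] yaw -101.2 q6 1.2 F [ 0.2 -0.3 -2.2] w 0.0196 -> rows [-0.0264 -0.3369  0.4605] turn 0.0005
```

```bash
python3 -m handwheel '[[0,-0.07,0,0],[-0.01,-0.15,0,0],[-0.02,-0.22,0.05,0],[-0.025,-0.3,0.12,0],[-0.025,-0.335,0.2,0],[-0.025,-0.335,0.28,0],[-0.025,-0.335,0.36,0],[-0.025,-0.335,0.42,0],[-0.025,-0.335,0.46,0],[-0.025,-0.335,0.46,0],[-0.025,-0.335,0.46,0],[-0.025,-0.335,0.46,0],[-0.025,-0.335,0.46,0],[-0.025,-0.335,0.46,0]]'
python3 - <<'E'
from h import *
w,K,M=cam("wrist");np.savez("w6.npz",w=w,K=K,M=M)
a,_,_=cam("scene")
save("w6.png",np.hstack([w,cv2.resize(a[100:250,200:330],(364,420),interpolation=cv2.INTER_CUBIC)])[:, 150:])
S=np.array([.5094,-.049]);u=np.array([.9806,-.1958])
for x,z in((-.026,.206),(-.012,.19),(0,.19),(.1,.194)):print(x,proj(K,M,[*(S+x*u),z]))
plan(.5094,-.049,.2345,-101.4)
print(np.mean([(cam("scene"),robot.get_obs()["ft_force"])[1] for i in range(8)],0))
E
```

```text
time: 13.78
position: [0.4271, -0.0339, 0.236]
tool_rot: [0.995, -0.098, 0.001, 0.0]
ft_force: [0.2, 0.2, -2.8]
grip_width: 0.0198
grip_force: 29.7
-0.026 (np.float64(147.38407438144492), np.float64(274.70206128369364))
-0.012 (np.float64(116.46247232625286), np.float64(274.85735021128073))
0 (np.float64(92.19479685992665), np.float64(274.84071698004493))
0.1 (np.float64(-155.9064431391413), np.float64(274.61971553011864))
t 13.8833 pos [ 0.4266 -0.0337  0.2357] yaw -101.2 q6 1.42 F [-0.1  0.5 -2.8] w 0.0199 -> rows [ 0.2806 -0.0033  0.0046] turn 0.0006
[-0.0011  0.3165 -2.4267]
```

View pics/w6.png

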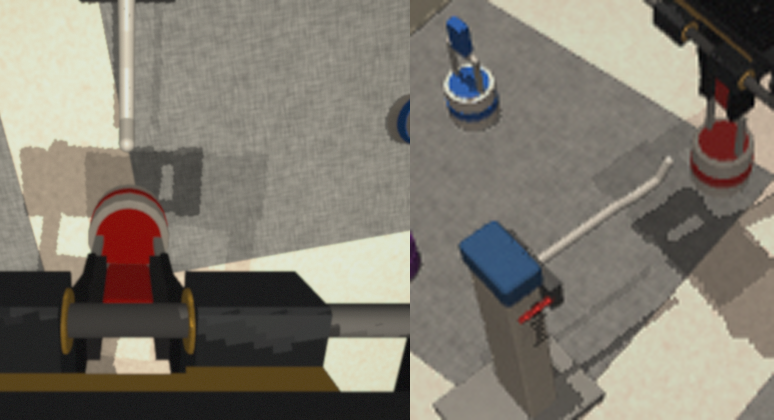

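The hook tip is at px (147,277), as predicted (147,275), and the window straddles it (wires at columns 243 and 315). I slide in.

```bash
python3 -m handwheel '[[0.02,0,0,0],[0.05,0,0,0],[0.08,0,0,0],[0.11,0,0,0],[0.14,0,0,0],[0.17,0,0,0],[0.2,0,0,0],[0.23,0,0,0],[0.26,0,0,0],[0.28,0,0,0],[0.283,0,0,0],[0.283,0,0,0],[0.283,0,0,0],[0.283,0,0,0],[0.283,0,0,0]]'
python3 - <<'E'
from h import *
plan(.5094,-.049,.2124,-101.4)
E
```

```text
time: 15.53
position: [0.5089, -0.0497, 0.2351]
tool_rot: [0.995, -0.097, -0.0, -0.0]
ft_force: [-0.2, 0.0, -2.6]
grip_width: 0.0201
grip_force: 29.7
t 15.5333 pos [ 0.5089 -0.0497  0.2351] yaw -101.2 q6 1.45 F [-0.2  0.  -2.6] w 0.0201 -> rows [ 0.0011 -0.0027  0.0756] turn 0.0006
```

```bash
python3 -m handwheel '[[0,0,0.02,0],[0,0,0.04,0],[0,0,0.06,0],[0,0,0.08,0],[0,0,0.1,0],[0,0,0.115,0],[0,0,0.13,0],[0,0,0.145,0],[0,0,0.145,0],[0,0,0.145,0],[0,0,0.145,0],[0,0,0.145,0],[0,0,0.145,0],[0,0,0.145,0]]'
python3 - <<'E'
from h import *
print(np.mean([(cam("scene"),robot.get_obs()["ft_force"])[1] for i in range(6)],0))
a,_,_=cam("scene");w,_,_=cam("wrist")
save("w7.png",np.hstack([w[:,150:],cv2.resize(a[100:250,200:330],(364,420),interpolation=cv2.INTER_CUBIC)]))
E
```

```text
time: 16.7
position: [0.5094, -0.0498, 0.1917]
tool_rot: [0.995, -0.097, 0.0, -0.0]
ft_force: [-1.4, 0.9, -0.1]
grip_width: 0.0197
grip_force: 29.7
[-1.0918 -0.0476 -0.2788]
```

View pics/w7.png

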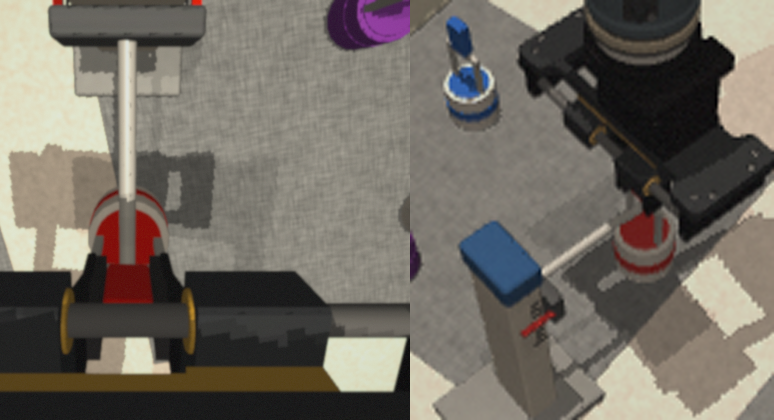

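The wrist force has dropped to about zero, so the hook carries red, and the bar runs through the eye. I open the gripper and retreat up.

```bash
python3 -m handwheel '[[0,0,0,0],[0,0,0,0],[0,0,0,0],[0,0,0,0],[0,0,0,0],[0,0,0,0],[0,0,0,0],[0,0,0,0]]' 60 30
python3 -m handwheel '[[0,0,-0.03,0],[0,0,-0.08,0],[0,0,-0.15,0],[0,0,-0.25,0],[0,0,-0.33,0],[0,0,-0.33,0],[0,0,-0.33,0],[0,0,-0.33,0],[0,0,-0.33,0],[0,0,-0.33,0],[0,0,-0.33,0],[0,0,-0.33,0],[0,0,-0.33,0],[0,0,-0.33,0],[0,0,-0.33,0],[0,0,-0.33,0],[0,0,-0.33,0],[0,0,-0.33,0],[0,0,-0.33,0],[0,0,-0.33,0]]'
python3 -m handwheel '[[0,0,0,0],[0,0,0,0],[0,0,0,0],[0,0,0,0],[0,0,0,0],[0,0,0,0],[0,0,0,0],[0,0,0,0],[0,0,0,0],[0,0,0,0],[0,0,0,0],[0,0,0,0],[0,0,0,0],[0,0,0,0],[0,0,0,0],[0,0,0,0],[0,0,0,0],[0,0,0,0],[0,0,0,0],[0,0,0,0]]'
python3 - <<'E'
from h import *
a,_,_=cam("scene");w,K,M=cam("wrist");np.savez("w8.npz",w=w,K=K,M=M)
save("w8.png",np.hstack([w[:,150:],cv2.resize(a[100:250,200:330],(364,420),interpolation=cv2.INTER_CUBIC)]))
for x in(.08,.0795):
  for z in (.17,): pass
S=np.array([.5094,-.049])
for z in (.194,.2,.214): print(z,proj(K,M,[*S,z]))
for l in ["red_tab","red_eye","hook_seat"]:print(l,[(np.round(x["point"]).tolist(),round(x["conf"],2)) for x in vision.look_for("wrist",l)[:3]],[(np.round(x["point"]).tolist(),round(x["conf"],2)) for x in vision.look_for("scene",l)[:3]])
E
```

```text
time: 17.77
position: [0.5095, -0.05, 0.1916]
tool_rot: [0.995, -0.097, 0.0, 0.0]
ft_force: [-0.4, -0.9, -0.5]
grip_width: 0.0515
grip_force: 0.0
time: 19.43
position: [0.5095, -0.0499, 0.2906]
tool_rot: [0.995, -0.097, 0.0, 0.0]
ft_force: [-0.5, 1.4, 0.1]
grip_width: 0.0525
grip_force: 0.0
time: 21.1
position: [0.5095, -0.0499, 0.2906]
tool_rot: [0.995, -0.097, -0.0, 0.0]
ft_force: [-0.1, -0.7, -0.8]
grip_width: 0.0521
grip_force: 0.0
0.194 (np.float64(218.5943103768592), np.float64(275.9805874036866))
0.2 (np.float64(221.25953727473245), np.float64(275.95541931035007))
0.214 (np.float64(227.9645171240764), np.float64(275.89210329068857))
red_tab [([202.0, 280.0], 0.97), ([28.0, 472.0], 0.56)] [([184.0, 283.0], 0.89), ([186.0, 190.0], 0.76)]
red_eye [([24.0, 472.0], 0.63), ([201.0, 283.0], 0.61), ([214.0, 46.0], 0.25)] [([189.0, 193.0], 0.68), ([185.0, 283.0], 0.55), ([312.0, 293.0], 0.22)]
hook_seat [([62.0, 278.0], 0.88), ([206.0, 283.0], 0.51)] [([192.0, 256.0], 0.75)]
```

View pics/w8.png

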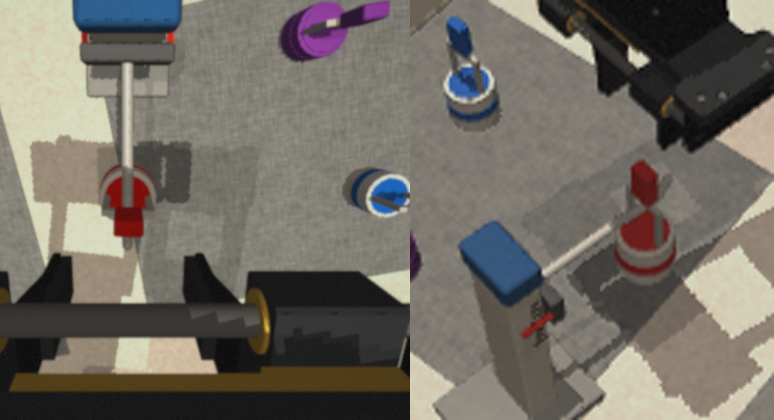

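Red hangs freely and upright on the hook. I check stillness numerically and measure the turntable from the top and scene views at the same time.

```bash
python3 -m handwheel '[[0,0,0,0],[0,0,0,0],[0,0,0,0],[0,0,0,0],[0,0,0,0],[0,0,0,0],[0,0,0,0],[0,0,0,0],[0,0,0,0],[0,0,0,0],[0,0,0,0],[0,0,0,0]]'
python3 - <<'E'
from h import *
w,K,M=cam("wrist");p=np.load("w8.npz")["w"]
d=np.abs(w.astype(int)-p)[150:240,240:320];print("diff",d.mean(),d.max(),"bg",np.abs(w.astype(int)-p)[0:100,300:400].mean())
for c in("scene","top"):
    f,K,M=cam(c)
    for l in["turntable_top","stand","knob_grip"]:
        for x in vision.outline_of(c,l)[:2]:
            m=x["mask"];ys,xs=np.nonzero(m)
            print(c,l,round(x["conf"],2),np.round(x["point"]),m.sum(),xs.min(),xs.max(),ys.min(),ys.max())
            if l!="knob_grip" and m.sum()>3000:
                cs=max(cv2.findContours(m.astype(np.uint8),0,1)[0],key=cv2.contourArea);print("  ellipse",cv2.fitEllipse(cs))
    # red mark
    hsv=cv2.cvtColor(f,cv2.COLOR_RGB2HSV);r=((hsv[...,0]<8)|(hsv[...,0]>172))&(hsv[...,1]>150)&(hsv[...,2]>80)
    n,_,st,ce=cv2.connectedComponentsWithStats(r.astype(np.uint8));print(c,[(st[i,4],np.round(ce[i][::-1],1)) for i in range(1,n) if 8<st[i,4]<200])
E
```

```text
time: 22.5
position: [0.5095, -0.0499, 0.2905]
tool_rot: [0.995, -0.097, 0.0, -0.0]
ft_force: [0.2, 0.8, 0.2]
grip_width: 0.0521
grip_force: 0.0
diff 1.0901851851851851 13 bg 0.8985666666666666
scene stand 0.91 [286. 398.] 11603 342 460 217 360
  ellipse ((399.2581481933594, 285.4105529785156), (114.90020751953125, 131.55380249023438), 15.761670112609863)
scene stand 0.38 [249. 438.] 180 434 450 239 256
scene knob_grip 0.66 [249. 442.] 171 434 450 239 256
scene knob_grip 0.41 [191. 255.] 290 241 292 163 219
scene [(np.int32(110), array([165. , 283.1])), (np.int32(117), array([182.5, 281.6])), (np.int32(40), array([195.1, 284.2])), (np.int32(28), array([215.5, 245.2])), (np.int32(43), array([221.5, 417.4]))]
top turntable_top 0.95 [228. 168.] 6201 126 215 184 271
  ellipse ((170.63070678710938, 227.73223876953125), (86.8372802734375, 89.09952545166016), 79.92857360839844)
top [(np.int32(10), array([100.9, 161.2])), (np.int32(27), array([276.4, 181.6]))]
```

Red is still. Now I refine the turntable axis, mark and knob, and regrasp red.

```bash
python3 -m handwheel '[[0,0,0.08,0],[0,0,0.18,0],[0,0,0.27,0],[0,0,0.32,0],[0,0,0.33,0],[0,0,0.33,0],[0,0,0.33,0],[0,0,0.33,0]]' 60 30
python3 -m handwheel '[[0,0,0,0],[0,0,0,0],[0,0,0,0],[0,0,0,0],[0,0,0,0],[0,0,0,0],[0,0,0,0],[0,0,0,0],[0,0,0,0],[0,0,0,0],[0,0,0,0]]' 0 30
python3 - <<'E'
from h import *
_,K,M=cam("scene");f,K2,M2=cam("top")
mk,r=tri([ray(K,M,(221.5,417.4)),ray(K2,M2,(276.4,181.6))]);print("mark",mk,r)
c=atz(K2,M2,(227.7,170.6),.062);print("centre",c)
cs=atz(K,M,(278,402),.062)
x=vision.outline_of("top","turntable_top")[0]["mask"]
cn=max(cv2.findContours(x.astype(np.uint8),0,1)[0],key=cv2.contourArea)[:,0]
W=np.array([atz(K2,M2,(p[1],p[0]),.066)[:2] for p in cn]);cc,rr=cv2.minEnclosingCircle(W.astype(np.float32));print("enc",cc,rr)
# dark floor in the scene view, at z .03, and in top
for n,(KK,MM) in {"scene":(K,M),"top":(K2,M2)}.items():
    g=cv2.cvtColor(cam(n)[0],cv2.COLOR_RGB2GRAY)
    q=proj(KK,MM,[c[0],c[1],.03]);m=(g<55).astype(np.uint8);nn,lab=cv2.connectedComponents(m);k=lab[int(q[0]),int(q[1])]
    cn=max(cv2.findContours((lab==k).astype(np.uint8),0,1)[0],key=cv2.contourArea);W=np.array([atz(KK,MM,(p[0][1],p[0][0]),.03)[:2] for p in cv2.convexHull(cn)])
    print(n,"floor",(lab==k).sum(),W.min(0),W.max(0),(W.min(0)+W.max(0))/2)
kn,r=tri([ray(K,M,(249,442)),ray(K2,M2,(262,152))]);print("knob",kn,r)
for a in(mk,kn):print(np.linalg.norm(a[:2]-c[:2]),np.degrees(np.arctan2(*(a-c)[1::-1])))
plan(.5094,-.049,.2124,-101.4)
E
```

```text
time: 23.62
position: [0.5106, -0.0502, 0.1929]
tool_rot: [0.995, -0.097, 0.002, 0.0]
ft_force: [0.2, -0.2, 0.3]
grip_width: 0.0525
grip_force: 0.0
time: 24.53
position: [0.5095, -0.0499, 0.1915]
tool_rot: [0.995, -0.097, -0.0, -0.0]
ft_force: [-0.4, -0.2, -0.9]
grip_width: 0.0195
grip_force: 29.8
mark [0.3671 0.2373 0.0637] [np.float64(0.0003323466662807065), np.float64(0.00033234666628077563)]
centre [0.503  0.2743 0.062 ]
enc (0.502819836139679, 0.2729286849498749) 0.12775099277496338
scene floor 7367 [0.3466 0.1626] [0.6103 0.3839] [0.4784 0.2732]
top floor 2836 [0.3956 0.167 ] [0.5814 0.3807] [0.4885 0.2738]
knob [0.4065 0.3151 0.0834] [np.float64(0.0015366737233692828), np.float64(0.0015366737233694192)]
0.14087571569250024 -164.76559977954489
0.10477093156187012 157.1073134254271
t 24.7833 pos [ 0.5095 -0.0499  0.1916] yaw -101.2 q6 1.45 F [0.5 0.5 0.1] w 0.0196 -> rows [-0.0009 -0.0028 -0.0695] turn 0.0006
```

Turntable: centre (0.503,0.274), mark at 195.2° (141 mm, as expected), knob at 157.1° (105 mm). That is −0.665 rad, inside the stated range. I lift red off by the reverse path.

```bash
python3 -m handwheel '[[0,0,-0.02,0],[0,0,-0.04,0],[0,0,-0.06,0],[0,0,-0.08,0],[0,0,-0.1,0],[0,0,-0.12,0],[0,0,-0.14,0],[0,0,-0.145,0],[0,0,-0.145,0],[0,0,-0.145,0],[0,0,-0.145,0],[0,0,-0.145,0]]'
python3 -m handwheel '[[-0.02,0,0,0],[-0.05,0,0,0],[-0.08,0,0,0],[-0.11,0,0,0],[-0.14,0,0,0],[-0.17,0,0,0],[-0.2,0,0,0],[-0.23,0,0,0],[-0.26,0,0,0],[-0.28,0,-0.01,0],[-0.28,0,-0.06,0],[-0.28,0,-0.12,0],[-0.28,0,-0.2,0],[-0.28,0,-0.28,0],[-0.28,0,-0.33,0],[-0.28,0,-0.33,0],[-0.28,0,-0.33,0],[-0.28,0,-0.33,0]]'
python3 - <<'E'
from h import *
plan(.538,.2157,.335)
print(np.mean([(cam("scene"),robot.get_obs()["ft_force"])[1] for i in range(4)],0))
E
```

```text
time: 25.78
position: [0.5091, -0.0498, 0.2346]
tool_rot: [0.995, -0.097, -0.001, -0.0]
ft_force: [-0.2, -0.2, -2.1]
grip_width: 0.02
grip_force: 29.8
time: 27.28
position: [0.426, -0.0333, 0.333]
tool_rot: [0.995, -0.097, -0.001, -0.0]
ft_force: [-0.2, 0.4, -1.5]
grip_width: 0.02
grip_force: 29.8
t 27.2833 pos [ 0.426  -0.0333  0.333 ] yaw -101.2 q6 1.43 F [-0.2  0.4 -1.5] w 0.02 -> rows [ 0.2052 -0.8867 -0.0067] turn 0
[-0.3179 -0.0698 -2.8284]
```

```bash
python3 -m handwheel '[[0.01,-0.05,0,0],[0.03,-0.12,0,0],[0.05,-0.2,0,0],[0.07,-0.28,0,0],[0.09,-0.36,0,0],[0.1,-0.44,0,0],[0.12,-0.52,0,0],[0.14,-0.6,0,0],[0.16,-0.68,0,0],[0.18,-0.76,0,0],[0.2,-0.83,0,0],[0.205,-0.87,0,0],[0.205,-0.885,0,0],[0.205,-0.885,0,0],[0.205,-0.885,0,0],[0.205,-0.885,0,0]]'
python3 - <<'E'
from h import *
plan(.538,.2157,.1335)
a,K,M=cam("scene");b,K2,M2=cam("top")
print(vision.look_for("scene","red_mid")[:2],vision.look_for("top","red_mid")[:2])
E
```

```text
time: 28.82
position: [0.5382, 0.2138, 0.3339]
tool_rot: [0.995, -0.098, -0.0, 0.0]
ft_force: [0.5, -0.4, -3.0]
grip_width: 0.0198
grip_force: 29.8
t 28.8167 pos [0.5382 0.2138 0.3339] yaw -101.2 q6 1.95 F [ 0.5 -0.4 -3. ] w 0.0198 -> rows [-0.0014 -0.0066  0.6679] turn 0
[{'point': [230.4, 391.8], 'conf': 0.87}, {'point': [183.3, 189.2], 'conf': 0.82}] [{'point': [188.0, 357.5], 'conf': 0.67}]
```

```bash
python3 -m handwheel '[[0,0,0.08,0],[0,0,0.16,0],[0,0,0.24,0],[0,0,0.32,0],[0,0,0.4,0],[0,0,0.48,0],[0,0,0.55,0],[0,0,0.6,0],[0,0,0.63,0],[0,0,0.645,0],[0,0,0.655,0],[0,0,0.66,0],[0,0,0.665,0],[0,0,0.667,0],[0,0,0.667,0],[0,0,0.667,0],[0,0,0.667,0]]'
python3 - <<'E'
from h import *
print(np.mean([(cam("scene"),robot.get_obs()["ft_force"])[1] for i in range(6)],0));plan(.538,.2157,.1335)
E
```

```text
time: 30.43
position: [0.5397, 0.2152, 0.1352]
tool_rot: [0.995, -0.097, 0.001, -0.0]
ft_force: [-0.3, 0.2, 4.6]
grip_width: 0.0197
grip_force: 29.8
[-0.6754  0.4868  5.9365]
t 30.7333 pos [0.5398 0.2152 0.1352] yaw -101.2 q6 1.95 F [0.1 0.3 5.9] w 0.0198 -> rows [-0.0062 -0.0004  0.0055] turn 0
```

Red stands on the floor, pressed slightly. I ease up, release and retreat, then head for the blue viewing place.

```bash
python3 -m handwheel '[[0,0,-0.004,0],[0,0,-0.004,0],[0,0,-0.004,0]]' - 30
python3 -m handwheel '[[0,0,0,0],[0,0,0,0],[0,0,0,0],[0,0,0,0],[0,0,0,0],[0,0,0,0],[0,0,0,0],[0,0,0,0]]' 60 30
python3 -m handwheel '[[0,0,-0.03,0],[0,0,-0.08,0],[0,0,-0.15,0],[0,0,-0.25,0],[0,0,-0.35,0],[0,0,-0.45,0],[0,0,-0.55,0],[0,0,-0.65,0],[0,0,-0.65,0],[0,0,-0.65,0]]'
python3 - <<'E'
from h import *
w,K,M=cam("wrist")
for l in["red_tab","red_mid"]:print(l,[(np.round(x["point"]).tolist(),round(x["conf"],2)) for x in vision.look_for("wrist",l)[:2]])
print(proj(K,M,[.539,.2155,.139]),proj(K,M,[.539,.2155,.09]))
b,K2,M2=cam("top");a,K1,M1=cam("scene")
q=[vision.look_for("top","blue_mid")[:2],vision.look_for("scene","blue_mid")[:2]];print(q)
if q[0] and q[1]:print(tri([ray(K2,M2,q[0][0]["point"]),ray(K1,M1,q[1][0]["point"])]))
plan(.36,-.3,.335,-101)
E
```

```text
time: 30.98
position: [0.5387, 0.215, 0.1352]
tool_rot: [0.995, -0.097, -0.0, -0.0]
ft_force: [-0.4, 0.3, 1.4]
grip_width: 0.0201
grip_force: 29.8
time: 31.65
position: [0.5388, 0.2149, 0.1351]
tool_rot: [0.995, -0.097, -0.0, -0.0]
ft_force: [0.3, -0.1, -0.1]
grip_width: 0.0514
grip_force: 0.0
time: 32.48
position: [0.5398, 0.2152, 0.3332]
tool_rot: [0.995, -0.097, 0.003, -0.001]
ft_force: [0.1, 0.3, -0.1]
grip_width: 0.0524
grip_force: 0.0
red_tab [([178.0, 277.0], 0.69)]
red_mid [([178.0, 278.0], 0.55)]
(np.float64(189.00988522822954), np.float64(277.4643508682766)) (np.float64(178.79971135030698), np.float64(277.52443906448275))
[[{'point': [258.6, 380.9], 'conf': 0.86}], [{'point': [130.7, 222.0], 'conf': 0.65}]]
(array([ 0.4287, -0.33  ,  0.0339]), [np.float64(0.002384019157220934), np.float64(0.0023840191572208885)])
t 32.8333 pos [0.5383 0.2148 0.3289] yaw -101.2 q6 1.95 F [-0.4 -0.4 -0.2] w 0.0522 -> rows [-0.2505  1.7986 -0.0181] turn -0.0005
```

Red stands in the tray where expected. Going to blue.

```bash
python3 -m handwheel '[[-0.02,0.06,0,0],[-0.05,0.16,0,0],[-0.08,0.28,0,0],[-0.1,0.4,0,0],[-0.13,0.52,0,0],[-0.16,0.64,0,0],[-0.19,0.76,0,0],[-0.22,0.88,0,0],[-0.22,0.95,0,0],[-0.22,0.95,0,0]]'
python3 -m handwheel '[[0,0.1,0,0],[0,0.22,0,0],[0,0.34,0,0],[0,0.46,0,0],[0,0.58,0,0],[0,0.7,0,0],[0,0.8,0.05,0],[0,0.87,0.1,0],[0,0.88,0.13,0],[0,0.88,0.13,0],[0,0.88,0.13,0],[0,0.88,0.13,0],[0,0.88,0.13,0]]' 60
python3 - <<'E'
from h import *
w,K,M=cam("wrist");np.savez("w9.npz",w=w,K=K,M=M)
q=proj(K,M,[.434,-.327,.07]);print(q)
for l in["blue_tab","blue_mid"]:print(l,[(np.round(x["point"]).tolist(),round(x["conf"],2)) for x in vision.look_for("wrist",l)[:2]])
plan(.434,-.327,.105)
r,c=int(q[0]),int(q[1]);r0=max(0,r-60);c0=c-60;print(r0,c0);save("w9.png",cv2.resize(w[r0:r0+120,c0:c0+120],(600,600),interpolation=cv2.INTER_CUBIC))
E
```

```text
time: 33.67
position: [0.418, -0.055, 0.3299]
tool_rot: [0.995, -0.1, -0.0, 0.001]
ft_force: [0.8, -0.2, 0.5]
grip_width: 0.0524
grip_force: 0.0
time: 34.75
position: [0.3685, -0.3098, 0.2919]
tool_rot: [0.995, -0.096, 0.0, 0.0]
ft_force: [-1.6, -0.1, 0.1]
grip_width: 0.0525
grip_force: 0.0
(np.float64(112.70224258194062), np.float64(281.5002410958081))
blue_tab [([78.0, 267.0], 0.59)]
blue_mid [([77.0, 262.0], 0.66)]
t 34.9 pos [ 0.3682 -0.3102  0.2919] yaw -101.1 q6 0.83 F [-0.7  0.6 -0.4] w 0.0523 -> rows [0.2252 0.0121 0.6233] turn 0
52 221
```

View pics/w9.png

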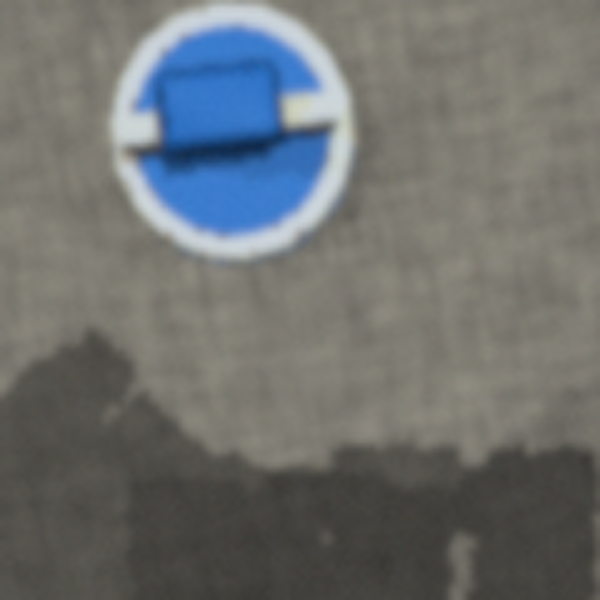

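Blue has been knocked aside: its rim centre is now at px (78,267.4), crossbar from (78,245) to (73.5,289). I re-measure.

Run:
```python
from h import *
d=np.load("w9.npz");K,M=d["K"],d["M"]
print("rim",atz(K,M,(78,267.4),.045),"tabtop",atz(K,M,(73,264.8),.127))
a=atz(K,M,(78,244.6),.091);b=atz(K,M,(73.6,289),.091);print(a,b,np.linalg.norm(a-b),(a+b)/2,np.degrees(np.arctan2(*(b-a)[1::-1])))
a=atz(K,M,(81.6,254),.125);b=atz(K,M,(78.4,277),.125);print(np.linalg.norm(a-b),np.degrees(np.arctan2(*(b-a)[1::-1])))
p=(atz(K,M,(78,267.4),.045)+atz(K,M,(73,264.8),.127))/2
plan(p[0],p[1],.225,np.degrees(np.arctan2(-1,0))-17.5)
b,K2,M2=cam("top");a,K1,M1=cam("scene")
q=[vision.look_for("top","blue_mid")[:2],vision.look_for("scene","blue_mid")[:2]];print(q)
if q[0] and q[1]:print(tri([ray(K2,M2,q[0][0]["point"]),ray(K1,M1,q[1][0]["point"])]))
```

```text
rim [ 0.4691 -0.3196  0.045 ] tabtop [ 0.4687 -0.3194  0.127 ]
[ 0.4705 -0.3002  0.091 ] [ 0.4665 -0.3398  0.091 ] 0.03978893036641351 [ 0.4685 -0.32    0.091 ] -95.7497397580929
0.01878629815321399 -93.6007087168818
t 34.9 pos [ 0.3682 -0.3102  0.2919] yaw -101.1 q6 0.83 F [-0.7  0.6 -0.4] w 0.0523 -> rows [ 0.335  -0.0345  0.2234] turn 0.0178
[[{'point': [245.1, 377.8], 'conf': 0.5}], [{'point': [140.1, 214.0], 'conf': 0.87}, {'point': [268.9, 372.3], 'conf': 0.34}]]
(array([ 0.4684, -0.3208,  0.0383]), [np.float64(0.001053805146579585), np.float64(0.0010538051465795175)])
```

Consistent across views: blue at (0.469,−0.320), heading −95.5°. I grasp it.

```bash
python3 -m handwheel '[[0.1,-0.01,0,-0.015],[0.2,-0.02,0,-0.0155],[0.3,-0.03,0,-0.0155],[0.335,-0.035,0.1,-0.0155],[0.335,-0.035,0.2,-0.0155],[0.335,-0.035,0.2,-0.0155],[0.335,-0.035,0.2,-0.0155],[0.335,-0.035,0.2,-0.0155]]' 60 30
python3 - <<'E'
from h import *
w,K,M=cam("wrist")
for l in["blue_tab","blue_mid"]:print(l,[(np.round(x["point"]).tolist(),round(x["conf"],2)) for x in vision.look_for("wrist",l)[:2]])
for z in(.045,.109,.127):print(proj(K,M,[.4687,-.3197,z]))
plan(.4687,-.3197,.105,-95.5)
E
```

```text
time: 35.77
position: [0.4686, -0.3205, 0.2322]
tool_rot: [0.999, -0.049, 0.0, 0.0]
ft_force: [-0.0, 0.0, 0.7]
grip_width: 0.0521
grip_force: 0.0
blue_tab [([188.0, 273.0], 0.67)]
blue_mid [([189.0, 274.0], 0.79)]
(np.float64(188.76956968041407), np.float64(276.0434608177616))
(np.float64(207.75948027478495), np.float64(275.8823252085026))
(np.float64(214.64045464333833), np.float64(275.82393788794826))
t 35.9167 pos [ 0.4688 -0.321   0.2332] yaw -95.6 q6 0.87 F [-0.1  0.5  0.1] w 0.0523 -> rows [-0.0021 -0.0054  0.4273] turn -0.0003
```

```bash
python3 -m handwheel '[[0,-0.002,0.1,0],[0,-0.004,0.2,0],[-0.001,-0.005,0.3,0],[-0.001,-0.005,0.38,0],[-0.001,-0.005,0.425,0],[-0.001,-0.005,0.428,0],[-0.001,-0.005,0.428,0],[-0.001,-0.005,0.428,0]]' 60 30
python3 -m handwheel '[[0,0,0,0],[0,0,0,0],[0,0,0,0],[0,0,0,0],[0,0,0,0],[0,0,0,0],[0,0,0,0],[0,0,0,0],[0,0,0,0],[0,0,0,0],[0,0,0,0]]' 0 30
python3 - <<'E'
from h import *
plan(.4256,-.0324,.34,-101.4)
E
```

```text
time: 36.58
position: [0.4691, -0.3196, 0.1044]
tool_rot: [0.999, -0.049, 0.001, 0.001]
ft_force: [1.4, 1.0, 1.1]
grip_width: 0.0523
grip_force: 0.0
time: 37.5
position: [0.4682, -0.3186, 0.1029]
tool_rot: [0.999, -0.049, 0.0, 0.0]
ft_force: [-0.9, 0.5, 3.3]
grip_width: 0.0197
grip_force: 30.0
t 37.5 pos [ 0.4682 -0.3186  0.1029] yaw -95.6 q6 0.87 F [-0.9  0.5  3.3] w 0.0197 -> rows [-0.2342 -0.9355 -0.7904] turn 0.0161
```

Blue is gripped. Lift, then carry to the pre-hook pose.

```bash
python3 -m handwheel '[[0,0,-0.06,0],[0,0,-0.14,0],[0,0,-0.22,0],[0,0,-0.3,0],[0,0,-0.38,0],[0,0,-0.46,0],[-0.03,-0.05,-0.54,0],[-0.06,-0.12,-0.62,0],[-0.1,-0.2,-0.7,0],[-0.14,-0.28,-0.76,0],[-0.18,-0.36,-0.79,0.005],[-0.22,-0.44,-0.79,0.01],[-0.234,-0.52,-0.79,0.016],[-0.234,-0.6,-0.79,0.016],[-0.234,-0.68,-0.79,0.016],[-0.234,-0.76,-0.79,0.016],[-0.234,-0.84,-0.79,0.016],[-0.234,-0.9,-0.79,0.016],[-0.234,-0.935,-0.79,0.016],[-0.234,-0.935,-0.79,0.016]]'
python3 - <<'E'
from h import *
print(np.mean([(cam("scene"),robot.get_obs()["ft_force"])[1] for i in range(4)],0))
plan(.4256,-.0329,.234,-101.2)
E
```

```text
time: 39.17
position: [0.4248, -0.0306, 0.3389]
tool_rot: [0.995, -0.097, -0.001, -0.001]
ft_force: [-0.1, 0.2, -2.0]
grip_width: 0.0196
grip_force: 29.9
[ 0.1265 -0.3213 -3.4537]
t 39.3667 pos [ 0.4257 -0.0335  0.3395] yaw -101.4 q6 1.43 F [ 0.3 -0.5 -3.9] w 0.02 -> rows [-0.0006 -0.002   0.3518] turn -0.0006
```

```bash
python3 -m handwheel '[[0,0,0.07,0],[0,0,0.14,0],[0,0,0.21,0],[0,0,0.28,0],[0,0,0.33,0],[0,0,0.35,0],[0,0,0.35,0],[0,0,0.35,0],[0,0,0.35,0],[0,0,0.35,0]]'
python3 - <<'E'
from h import *
w,K,M=cam("wrist");print([(np.round(x["point"]).tolist(),round(x["conf"],2)) for x in vision.look_for("wrist","hook_seat")[:2]])
f=[robot.get_obs()["ft_force"]]
for i in range(7): cam("top");f.append(robot.get_obs()["ft_force"])
print(np.mean(f,0));plan(.5094,-.0495,.234,-101.2)
# lateral check: bar brightness profile in front of tin, row 120, and tin wires
print(w[120,255:300].mean(1).astype(int))
E
```

```text
time: 40.2
position: [0.4266, -0.033, 0.2358]
tool_rot: [0.995, -0.099, 0.001, 0.0]
ft_force: [-0.6, 0.3, -2.6]
grip_width: 0.0196
grip_force: 29.9
[([70.0, 278.0], 0.59), ([125.0, 6.0], 0.24)]
[-0.0095 -0.2952 -2.8372]
t 40.65 pos [ 0.4257 -0.0325  0.2348] yaw -101.3 q6 1.43 F [ 0.5  0.7 -2.5] w 0.0198 -> rows [0.2848 0.0008 0.0028] turn -0.0004
[216 215 214 216 217 219 221 220 210 182 157 149 149 147 140 126 124 132
 141 149 155 160 163 162 159 155 152 145 136 124 119 127 132 135 138 141
 144 146 145 146 145 142 142 142 141]
```

Bar is centred (columns 272–282). I slide on, then lower.

```bash
python3 -m handwheel '[[0.02,0,0,0],[0.05,0,0,0],[0.08,0,0,0],[0.11,0,0,0],[0.14,0,0,0],[0.17,0,0,0],[0.2,0,0,0],[0.23,0,0,0],[0.26,0,0,0],[0.28,0,0,0],[0.284,0,0,0],[0.284,0,0,0],[0.284,0,0,0],[0.284,0,0,0],[0.284,0,0,0]]'
python3 -m handwheel '[[0,0,0.02,0],[0,0,0.04,0],[0,0,0.06,0],[0,0,0.08,0],[0,0,0.1,0],[0,0,0.115,0],[0,0,0.13,0],[0,0,0.145,0],[0,0,0.155,0],[0,0,0.16,0],[0,0,0.16,0],[0,0,0.16,0],[0,0,0.16,0],[0,0,0.16,0],[0,0,0.16,0]]'
python3 - <<'E'
from h import *
print(np.mean([(cam("scene"),robot.get_obs()["ft_force"])[1] for i in range(6)],0))
plan(.5094,-.0495,.234,-101.2)
E
```

```text
time: 41.9
position: [0.5086, -0.0491, 0.2347]
tool_rot: [0.995, -0.099, -0.0, -0.0]
ft_force: [0.1, -0.3, -3.3]
grip_width: 0.0197
grip_force: 29.9
time: 43.15
position: [0.5091, -0.0492, 0.1869]
tool_rot: [0.995, -0.099, -0.0, -0.0]
ft_force: [-2.0, 1.3, -0.6]
grip_width: 0.02
grip_force: 29.9
[-1.8591  0.7653 -0.5086]
t 43.45 pos [ 0.5092 -0.0493  0.1868] yaw -101.4 q6 1.45 F [-2.4  0.4 -0.5] w 0.0197 -> rows [ 0.0009  0.0005 -0.1573] turn -0.0004
```

```bash
python3 -m handwheel '[[0,0,0.007,0],[0,0,0.012,0],[0,0,0.012,0],[0,0,0.012,0]]'
python3 -m handwheel '[[0,0,0,0],[0,0,0,0],[0,0,0,0],[0,0,0,0],[0,0,0,0],[0,0,0,0],[0,0,0,0],[0,0,0,0]]' 60 30
python3 -m handwheel '[[0,0,-0.03,0],[0,0,-0.08,0],[0,0,-0.15,0],[0,0,-0.25,0],[0,0,-0.34,0],[0,0,-0.34,0],[0,0,-0.34,0],[0,0,-0.34,0],[0,0,-0.34,0],[0,0,-0.34,0],[0,0,-0.34,0],[0,0,-0.34,0],[0,0,-0.34,0],[0,0,-0.34,0],[0,0,-0.34,0],[0,0,-0.34,0],[0,0,-0.34,0],[0,0,-0.34,0],[0,0,-0.34,0],[0,0,-0.34,0]]'
python3 -m handwheel '[[0,0,0,0],[0,0,0,0],[0,0,0,0],[0,0,0,0],[0,0,0,0],[0,0,0,0],[0,0,0,0],[0,0,0,0],[0,0,0,0],[0,0,0,0],[0,0,0,0],[0,0,0,0],[0,0,0,0],[0,0,0,0],[0,0,0,0],[0,0,0,0],[0,0,0,0],[0,0,0,0],[0,0,0,0],[0,0,0,0]]'
python3 - <<'E'
from h import *
w,K,M=cam("wrist");np.savez("w10.npz",w=w)
for l in["blue_tab","blue_mid"]:print(l,[(np.round(x["point"]).tolist(),round(x["conf"],2)) for x in vision.look_for("wrist",l)[:2]])
for z in(.13,.192,.212):print(proj(K,M,[.509,-.049,z]))
E
python3 -m handwheel '[[0,0,0,0],[0,0,0,0],[0,0,0,0],[0,0,0,0],[0,0,0,0],[0,0,0,0],[0,0,0,0],[0,0,0,0],[0,0,0,0],[0,0,0,0],[0,0,0,0],[0,0,0,0],[0,0,0,0]]'
python3 - <<'E'
from h import *
w,K,M=cam("wrist");d=np.abs(w.astype(int)-np.load("w10.npz")["w"]);print("diff",d[150:240,240:320].mean(),d[150:240,240:320].max(),d[:100,300:400].mean())
save("w10.png",np.hstack([w[:,150:],cv2.resize(cam("scene")[0][100:250,200:330],(364,420),interpolation=cv2.INTER_CUBIC)]))
E
```

```text
time: 43.78
position: [0.5095, -0.0494, 0.1831]
tool_rot: [0.995, -0.099, 0.0, 0.0]
ft_force: [-0.9, 0.0, 0.3]
grip_width: 0.0199
grip_force: 29.9
time: 44.45
position: [0.5092, -0.0493, 0.1832]
tool_rot: [0.995, -0.099, 0.0, 0.0]
ft_force: [-0.2, -1.0, 0.2]
grip_width: 0.0519
grip_force: 0.0
time: 46.12
position: [0.5092, -0.0493, 0.2852]
tool_rot: [0.995, -0.099, 0.0, -0.0]
ft_force: [0.0, 0.1, 0.2]
grip_width: 0.0522
grip_force: 0.0
time: 47.78
position: [0.5092, -0.0493, 0.2852]
tool_rot: [0.995, -0.099, -0.0, -0.0]
ft_force: [-0.1, -0.4, -0.3]
grip_width: 0.0522
grip_force: 0.0
blue_tab [([198.0, 273.0], 0.98)]
blue_mid [([199.0, 284.0], 0.59)]
(np.float64(197.58665736385606), np.float64(276.95310998324624))
(np.float64(220.08701780158057), np.float64(276.9127205935247))
(np.float64(229.70271114561993), np.float64(276.8954598928799))
time: 49.02
position: [0.5092, -0.0493, 0.2852]
tool_rot: [0.995, -0.099, -0.0, -0.0]
ft_force: [-0.8, -0.9, -0.0]
grip_width: 0.0524
grip_force: 0.0
diff 1.0514814814814815 13 0.9061333333333333
```

Blue hangs and is still (frame difference is at noise level). I regrasp and lift it off.

```bash
python3 -m handwheel '[[0,0,0.08,0],[0,0,0.18,0],[0,0,0.27,0],[0,0,0.32,0],[0,0,0.335,0],[0,0,0.335,0],[0,0,0.335,0],[0,0,0.335,0]]' 60 30
python3 -m handwheel '[[0,0,0,0],[0,0,0,0],[0,0,0,0],[0,0,0,0],[0,0,0,0],[0,0,0,0],[0,0,0,0],[0,0,0,0],[0,0,0,0],[0,0,0,0],[0,0,0,0]]' 0 30
python3 -m handwheel '[[0,0,-0.02,0],[0,0,-0.04,0],[0,0,-0.06,0],[0,0,-0.08,0],[0,0,-0.1,0],[0,0,-0.12,0],[0,0,-0.14,0],[0,0,-0.16,0],[0,0,-0.168,0],[0,0,-0.168,0],[0,0,-0.168,0],[0,0,-0.168,0]]'
```

```text
time: 49.78
position: [0.5103, -0.0497, 0.1859]
tool_rot: [0.995, -0.099, 0.001, 0.0]
ft_force: [-0.4, -0.6, -0.3]
grip_width: 0.0521
grip_force: 0.0
time: 50.7
position: [0.5092, -0.0493, 0.1846]
tool_rot: [0.995, -0.099, -0.0, 0.0]
ft_force: [0.2, 0.0, 0.8]
grip_width: 0.02
grip_force: 30.0
time: 51.7
position: [0.5089, -0.0492, 0.2347]
tool_rot: [0.995, -0.099, -0.0, -0.0]
ft_force: [-0.6, 1.1, -3.0]
grip_width: 0.0199
grip_force: 30.0
```

```bash
python3 -m handwheel '[[-0.02,0,0,0],[-0.05,0,0,0],[-0.08,0,0,0],[-0.11,0,0,0],[-0.14,0,0,0],[-0.17,0,0,0],[-0.2,0,0,0],[-0.23,0,0,0],[-0.26,0,0,0],[-0.28,0,-0.01,0],[-0.28,0,-0.06,0],[-0.28,0,-0.12,0],[-0.28,0,-0.2,0],[-0.28,0,-0.28,0],[-0.28,0,-0.35,0],[-0.28,0,-0.39,0],[-0.28,0,-0.39,0],[-0.28,0,-0.39,0]]'
python3 - <<'E'
from h import *
w,K,M=cam("wrist");a,K1,M1=cam("scene");b,K2,M2=cam("top")
print(vision.look_for("scene","red_mid")[:3],vision.look_for("top","red_mid")[:3],vision.look_for("scene","knob_grip")[:1],vision.look_for("top","knob_grip")[:1])
print(proj(K1,M1,[.539,.2155,.07]),proj(K2,M2,[.539,.2155,.1]))
plan(.5693,.2893,.35)
E
```

```text
time: 53.2
position: [0.4267, -0.0328, 0.3524]
tool_rot: [0.995, -0.099, 0.001, 0.0]
ft_force: [-1.4, -0.2, -3.7]
grip_width: 0.0198
grip_force: 30.0
[{'point': [272.4, 369.2], 'conf': 0.9}, {'point': [187.5, 187.5], 'conf': 0.75}] [{'point': [188.8, 358.6], 'conf': 0.79}, {'point': [216.7, 192.9], 'conf': 0.69}, {'point': [261.5, 154.9], 'conf': 0.18}] [{'point': [248.7, 442.2], 'conf': 0.47}] []
(np.float64(270.0212133931232), np.float64(370.9111031640585)) (np.float64(214.62948136619565), np.float64(189.62780474547912))
t 53.55 pos [ 0.4265 -0.0327  0.3512] yaw -101.4 q6 1.43 F [-0.5  0.6 -2.4] w 0.0198 -> rows [ 0.2555 -1.1459  0.0039] turn 0
```

```bash
python3 -m handwheel '[[0.01,-0.05,0,0],[0.03,-0.12,0,0],[0.05,-0.2,0,0],[0.07,-0.28,0,0],[0.09,-0.36,0,0],[0.1,-0.44,0,0],[0.12,-0.52,0,0],[0.14,-0.6,0,0],[0.16,-0.68,0,0],[0.18,-0.76,0,0],[0.2,-0.84,0,0],[0.22,-0.92,0,0],[0.24,-0.97,0,0],[0.255,-1,0,0],[0.255,-1,0,0]]'
python3 -m handwheel '[[0,-0.05,0,0],[0,-0.1,0,0],[0,-0.135,0,0],[0,-0.145,0,0],[0,-0.145,0,0],[0,-0.145,0,0],[0,-0.145,0,0]]'
python3 - <<'E'
from h import *
plan(.5693,.2893,.1355)
E
```

```text
time: 54.8
position: [0.5618, 0.2477, 0.3509]
tool_rot: [0.995, -0.098, -0.0, -0.0]
ft_force: [0.1, -0.5, -3.0]
grip_width: 0.02
grip_force: 30.0
time: 55.38
position: [0.5692, 0.2884, 0.3521]
tool_rot: [0.995, -0.099, -0.0, 0.0]
ft_force: [0.2, -0.5, -3.4]
grip_width: 0.0195
grip_force: 30.0
t 55.3833 pos [0.5692 0.2884 0.3521] yaw -101.4 q6 2.06 F [ 0.2 -0.5 -3.4] w 0.0195 -> rows [-0.0002 -0.0033  0.7219] turn 0
```

```bash
python3 -m handwheel '[[0,0,0.08,0],[0,0,0.16,0],[0,0,0.24,0],[0,0,0.32,0],[0,0,0.4,0],[0,0,0.48,0],[0,0,0.56,0],[0,0,0.62,0],[0,0,0.66,0],[0,0,0.685,0],[0,0,0.7,0],[0,0,0.71,0],[0,0,0.715,0],[0,0,0.715,0],[0,0,0.715,0],[0,0,0.715,0]]'
python3 - <<'E'
from h import *
print(np.mean([(cam("scene"),robot.get_obs()["ft_force"])[1] for i in range(5)],0));plan(.5693,.2893,.1355)
E
```

```text
time: 56.72
position: [0.5699, 0.2892, 0.1384]
tool_rot: [0.995, -0.099, 0.001, -0.0]
ft_force: [-0.6, -0.3, -2.8]
grip_width: 0.0197
grip_force: 30.0
[ 0.3473  0.3048 -3.3678]
t 56.9667 pos [0.5696 0.289  0.1378] yaw -101.3 q6 2.06 F [-0.6  0.6 -3.1] w 0.0198 -> rows [-0.001  -0.0008  0.0077] turn 0
```

```bash
python3 -m handwheel '[[0,0,0.002,0],[0,0,0.004,0],[0,0,0.005,0],[0,0,0.006,0],[0,0,0.006,0],[0,0,0.006,0],[0,0,0.006,0],[0,0,0.006,0]]'
python3 - <<'E'
from h import *
print(np.mean([(cam("scene"),robot.get_obs()["ft_force"])[1] for i in range(5)],0));plan(.5693,.2893,.1355)
E
```

```text
time: 57.63
position: [0.5695, 0.2889, 0.1357]
tool_rot: [0.995, -0.099, -0.0, 0.0]
ft_force: [-0.3, -0.7, -3.3]
grip_width: 0.0197
grip_force: 30.0
[-0.224  -0.0994 -3.3377]
t 57.8833 pos [0.5694 0.289  0.1357] yaw -101.3 q6 2.06 F [ 0.2  0.2 -3. ] w 0.0195 -> rows [-0.0006 -0.001   0.0008] turn 0
```

```bash
python3 -m handwheel '[[0,0,0.002,0],[0,0,0.004,0],[0,0,0.006,0],[0,0,0.007,0],[0,0,0.007,0],[0,0,0.007,0],[0,0,0.007,0],[0,0,0.007,0]]'
python3 - <<'E'
from h import *
print(np.mean([(cam("scene"),robot.get_obs()["ft_force"])[1] for i in range(5)],0));plan(.5693,.2893,.1355)
E
```

```text
time: 58.55
position: [0.5697, 0.2891, 0.1356]
tool_rot: [0.995, -0.099, 0.001, -0.0]
ft_force: [-2.4, -0.6, 7.1]
grip_width: 0.0196
grip_force: 30.0
[-2.4168 -0.7563  6.7909]
t 58.8 pos [0.5697 0.2891 0.1356] yaw -101.3 q6 2.06 F [-2.5 -1.2  7. ] w 0.0202 -> rows [-0.0015 -0.0004  0.0003] turn 0
```

Contact made. I ease up about 1.5 mm, release, rise and check.

```bash
python3 -m handwheel '[[0,0,-0.004,0],[0,0,-0.005,0],[0,0,-0.005,0],[0,0,-0.005,0]]'
python3 -m handwheel '[[0,0,0,0],[0,0,0,0],[0,0,0,0],[0,0,0,0],[0,0,0,0],[0,0,0,0],[0,0,0,0],[0,0,0,0]]' 60 30
python3 -m handwheel '[[0,0,-0.03,0],[0,0,-0.08,0],[0,0,-0.15,0],[0,0,-0.25,0],[0,0,-0.35,0],[0,0,-0.45,0],[0,0,-0.5,0],[-0.1,0,-0.5,0],[-0.2,0,-0.5,0],[-0.3,0,-0.5,0],[-0.4,0,-0.5,0],[-0.5,0,-0.5,0],[-0.5,0,-0.5,0],[-0.5,0,-0.5,0],[-0.5,0,-0.5,0]]' 60
python3 - <<'E'
from h import *
w,K,M=cam("wrist");a,K1,M1=cam("scene");b,K2,M2=cam("top")
save("w11.png",np.hstack([w[:,100:460],cv2.resize(a[190:370,320:500],(420,420),interpolation=cv2.INTER_CUBIC)]))
for c in("wrist","scene","top"):
  for l in("knob_grip","red_mid","blue_mid"):print(c,l,[(np.round(x["point"]).tolist(),round(x["conf"],2)) for x in vision.look_for(c,l)[:2]])
for n,k,m in(("wrist",K,M),("scene",K1,M1),("top",K2,M2)):print(n,"knob top",proj(k,m,[.4065,.3151,.112]),"blue",proj(k,m,[.5695,.289,.09]))
plan(.4065,.3151,.2)
E
```

```text
time: 59.13
position: [0.5698, 0.2891, 0.1356]
tool_rot: [0.995, -0.099, 0.0, -0.0]
ft_force: [-0.4, 1.0, 2.7]
grip_width: 0.0194
grip_force: 30.0
time: 59.8
position: [0.5694, 0.289, 0.1351]
tool_rot: [0.995, -0.099, -0.0, -0.0]
ft_force: [0.6, 0.6, -0.4]
grip_width: 0.0515
grip_force: 0.0
time: 61.05
position: [0.4233, 0.3188, 0.2861]
tool_rot: [0.995, -0.099, 0.001, -0.001]
ft_force: [-0.4, -0.7, 0.0]
grip_width: 0.0521
grip_force: 0.0
wrist knob_grip [([198.0, 290.0], 0.82)]
wrist red_mid [([38.0, 366.0], 0.66)]
wrist blue_mid [([24.0, 275.0], 0.69)]
scene knob_grip [([249.0, 440.0], 0.54), ([275.0, 371.0], 0.22)]
scene red_mid [([187.0, 188.0], 0.89), ([273.0, 372.0], 0.79)]
scene blue_mid [([301.0, 394.0], 0.69), ([273.0, 371.0], 0.48)]
top knob_grip []
top red_mid [([217.0, 191.0], 0.7), ([190.0, 359.0], 0.6)]
top blue_mid [([205.0, 168.0], 0.89)]
wrist knob top (np.float64(209.25565660767063), np.float64(285.01303518331434)) blue (np.float64(13.946890576425155), np.float64(277.9188339880428))
scene knob top (np.float64(243.75540331824476), np.float64(447.3862084098717)) blue (np.float64(298.58164710308944), np.float64(395.6715198106115))
top knob top (np.float64(262.1668349251882), np.float64(149.86145772152432)) blue (np.float64(203.26525498209378), np.float64(164.2480757952105))
t 61.65 pos [0.4225 0.3184 0.2851] yaw -101.4 q6 2.2 F [-0.2 -0.9  0.1] w 0.0519 -> rows [-0.05    0.0213  0.2836] turn 0
```

View pics/w11.png

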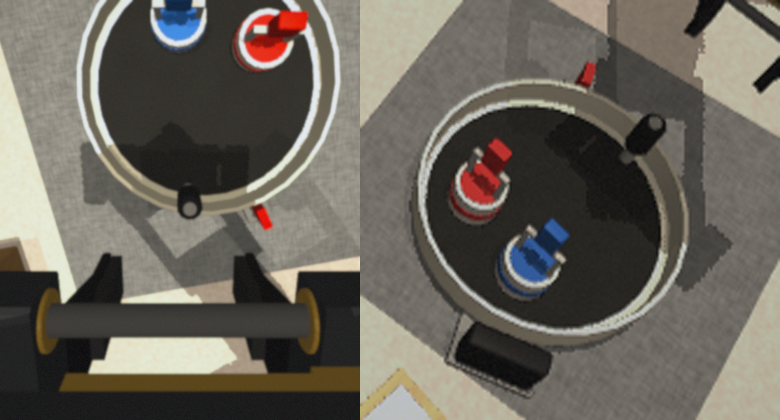

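Both canisters stand upright. In the wrist view the knob top is at px (208,289) and the red mark at (217,363). I refine the axis, mark and knob from this view.

Run:
```python
from h import *
from scipy.optimize import least_squares
w,K,M=cam("wrist")
k=atz(K,M,(208.5,289),.112);print("knob",k)
hsv=cv2.cvtColor(w,cv2.COLOR_RGB2HSV);r=((hsv[...,0]<8)|(hsv[...,0]>172))&(hsv[...,1]>150)&(hsv[...,2]>80)
n,_,st,ce=cv2.connectedComponentsWithStats(r.astype(np.uint8))
for i in range(1,n):
    if st[i,4]>40: print("red",st[i,4],ce[i][::-1],atz(K,M,ce[i][::-1],.055))
def fit(name,K,M,lab,z,R0):
    for x in vision.outline_of(name,lab)[:1]:
        cn=max(cv2.findContours(cv2.convexHull(max(cv2.findContours(x["mask"].astype(np.uint8),0,1)[0],key=cv2.contourArea)) is None or x["mask"].astype(np.uint8),0,1)[0],key=cv2.contourArea)[:,0]
        cn=cn[(cn[:,0]>4)&(cn[:,0]<555)&(cn[:,1]>4)&(cn[:,1]<415)]
        W=np.array([atz(K,M,(p[1],p[0]),z)[:2] for p in cn])
        s=least_squares(lambda c:np.hypot(*(W-c).T)-R0,[.503,.274],loss="soft_l1",f_scale=.002);rr=np.hypot(*(W-s.x).T)
        s2=least_squares(lambda c:np.hypot(*(W-c[:2]).T)-c[2],[.503,.274,R0],loss="soft_l1",f_scale=.002)
        print(name,lab,x["conf"],len(W),s.x,np.median(np.abs(rr-R0)),"free",s2.x)
fit("wrist",K,M,"turntable_top",.066,.125)
_,K2,M2=cam("top");fit("top",K2,M2,"turntable_top",.066,.125)
for c in((.503,.274),):
    print(np.hypot(k[0]-c[0],k[1]-c[1]),np.degrees(np.arctan2(k[1]-c[1],k[0]-c[0])))
# rim white pixels along rays in wrist image
g=w.min(2);pts=[]
for a in np.radians(np.arange(0,360,5)):
    prof=[]
    for R0 in np.arange(.105,.14,.001):
        p=proj(K,M,[.503+R0*np.cos(a),.274+R0*np.sin(a),.066]);i,j=int(round(p[0])),int(round(p[1]))
        prof.append(g[i,j] if 0<=i<250 and 0<=j<560 else 0)
    prof=np.array(prof)
    if prof.max()>200:
        q=np.nonzero(prof>200)[0];R0=.105+.001*q.mean()
        if np.ptp(q)<14: pts.append([.503+R0*np.cos(a),.274+R0*np.sin(a)])
pts=np.array(pts);s=least_squares(lambda c:np.hypot(*(pts-c[:2]).T)-c[2],[.503,.274,.1225],loss="soft_l1",f_scale=.001);print("rim",len(pts),s.x)
plan(k[0],k[1],.2,-101.4)
```

```text
knob [0.4055 0.3109 0.112 ]
red 1837 [ 32.0713 374.4007] [0.5418 0.2016 0.055 ]
red 108 [ 52.6667 341.2778] [0.5303 0.2347 0.055 ]
red 254 [215.5276 361.9528] [0.3656 0.2371 0.055 ]
wrist turntable_top 0.57 637 [0.5041 0.2728] 0.0018306087420896233 free [0.5013 0.2733 0.1218]
top turntable_top 0.61 263 [0.5054 0.2719] 0.0019831503507097836 free [0.5056 0.2712 0.1227]
0.10424775617008654 159.26951918338625
rim 4 [0.4968 0.2718 0.1143]
t 61.85 pos [0.4224 0.3185 0.2852] yaw -101.3 q6 2.2 F [-0.3  0.2 -0.4] w 0.0524 -> rows [-0.0501  0.0359  0.2839] turn 0.0002
```

```bash
python3 -m handwheel '[[-0.02,0.01,0.05,0],[-0.05,0.035,0.12,0],[-0.05,0.035,0.22,0],[-0.05,0.035,0.32,0],[-0.05,0.035,0.42,0],[-0.05,0.035,0.52,0],[-0.05,0.035,0.6,0],[-0.05,0.035,0.65,0],[-0.05,0.035,0.67,0],[-0.05,0.035,0.67,0],[-0.05,0.035,0.67,0],[-0.05,0.035,0.67,0]]' 60 20
python3 -m handwheel '[[0,0,0,0],[0,0,0,0],[0,0,0,0],[0,0,0,0],[0,0,0,0],[0,0,0,0],[0,0,0,0],[0,0,0,0],[0,0,0,0],[0,0,0,0]]' 0 20
python3 - <<'E'
from h import *
o=robot.get_obs();p=o["position"];c=np.array([.504,.273]);d=p[:2]-c;r=np.hypot(*d);a0=np.degrees(np.arctan2(d[1],d[0]));print(p,r,a0,o["ft_force"],o["grip_width"],o["q"])
m=R.from_quat(o["tool_rot"]).as_matrix()
def row(a0,a1,step,cc,rad=.105):
    st=cc+rad*np.array([np.cos(np.radians(a0)),np.sin(np.radians(a0))])
    n=int(np.ceil(abs(a1-a0)/step));out=[]
    for i in range(1,n+1):
        a=np.radians(a0+(a1-a0)*i/n);q=cc+rad*np.array([np.cos(a),np.sin(a)])-st
        s=m.T@np.array([*q,0])/.3;out.append([round(s[0],3),round(s[1],3),0,0])
    return out
# consider the present knob as at 158.7; 10 deg rows
print(str(row(a0,a0+130,10,c)).replace(" ",""))
E
```

```text
time: 62.85
position: [0.4065, 0.3116, 0.0852]
tool_rot: [0.995, -0.099, 0.001, -0.001]
ft_force: [0.0, -0.4, -0.9]
grip_width: 0.052
grip_force: 0.0
time: 63.68
position: [0.4057, 0.3112, 0.0844]
tool_rot: [0.995, -0.099, 0.0, -0.0]
ft_force: [-1.6, -0.1, 5.6]
grip_width: 0.0232
grip_force: 20.0
[0.4057 0.3112 0.0844] 0.1054764380749027 158.7515173329173 [-1.6202 -0.1327  5.5879] 0.023196173313875114 [0.4355 0.6099 1.8393 0.0001 0.692  2.2044]
[[np.float64(-0.005),np.float64(0.061),0,0],[np.float64(0.0),np.float64(0.122),0,0],[np.float64(0.016),np.float64(0.18),0,0],[np.float64(0.042),np.float64(0.236),0,0],[np.float64(0.077),np.float64(0.286),0,0],[np.float64(0.12),np.float64(0.329),0,0],[np.float64(0.17),np.float64(0.364),0,0],[np.float64(0.226),np.float64(0.389),0,0],[np.float64(0.285),np.float64(0.405),0,0],[np.float64(0.345),np.float64(0.41),0,0],[np.float64(0.406),np.float64(0.405),0,0],[np.float64(0.465),np.float64(0.389),0,0],[np.float64(0.52),np.float64(0.363),0,0]]
```

Knob held (23.2 mm). I turn slowly in arcs, starting with 36° to the mark.

```bash
cat >> h.py <<'E'
def arc(deg,step=6,c=(.504,.273),rad=.105):
    o=robot.get_obs();p=o["position"][:2];m=R.from_quat(o["tool_rot"]).as_matrix();c=np.array(c);d=p-c;a0=np.arctan2(d[1],d[0])
    print("r",np.hypot(*d),"ang",np.degrees(a0)%360,"F",np.round(o["ft_force"],1))
    n=int(round(deg/step));out=[]
    for i in range(1,n+1):
        a=a0+np.radians(deg)*i/n;q=c+rad*np.array([np.cos(a),np.sin(a)])-p
        s=m.T@np.array([*q,0])/.3;out.append([float(round(s[0],3)),float(round(s[1],3)),0,0])
    print(str(out).replace(" ",""))
E
python3 -m handwheel '[[-0.004,0.03,0,0],[-0.005,0.061,0,0],[-0.003,0.091,0,0],[0,0.122,0,0],[0.007,0.151,0,0],[0.016,0.18,0,0],[0.028,0.208,0,0],[0.042,0.236,0,0],[0.059,0.261,0,0],[0.077,0.286,0,0],[0.098,0.308,0,0],[0.12,0.329,0,0],[0.12,0.329,0,0],[0.12,0.329,0,0]]'
python3 - <<'E'
from h import *
arc(114)
E
```

```text
time: 64.85
position: [0.4231, 0.2067, 0.0843]
tool_rot: [0.995, -0.1, 0.001, -0.0]
ft_force: [2.0, 1.2, 5.8]
grip_width: 0.0232
grip_force: 20.0
r 0.10461966386173183 ang 219.34961202815342 F [2.  1.2 5.8]
[[0.029,0.023,0,0],[0.06,0.041,0,0],[0.094,0.056,0,0],[0.129,0.068,0,0],[0.164,0.075,0,0],[0.201,0.079,0,0],[0.237,0.079,0,0],[0.274,0.076,0,0],[0.31,0.068,0,0],[0.345,0.057,0,0],[0.378,0.042,0,0],[0.41,0.024,0,0],[0.44,0.003,0,0],[0.467,-0.022,0,0],[0.492,-0.049,0,0],[0.513,-0.078,0,0],[0.532,-0.11,0,0],[0.547,-0.144,0,0],[0.558,-0.178,0,0]]
```

Forces are small, so the centre is good. I continue.

```bash
python3 -m handwheel '[[0.029,0.023,0,0],[0.06,0.041,0,0],[0.094,0.056,0,0],[0.129,0.068,0,0],[0.164,0.075,0,0],[0.201,0.079,0,0],[0.237,0.079,0,0],[0.274,0.076,0,0],[0.31,0.068,0,0],[0.345,0.057,0,0],[0.378,0.042,0,0],[0.41,0.024,0,0],[0.44,0.003,0,0],[0.467,-0.022,0,0],[0.492,-0.049,0,0],[0.513,-0.078,0,0],[0.532,-0.11,0,0],[0.547,-0.144,0,0],[0.558,-0.178,0,0],[0.558,-0.178,0,0]]'
python3 - <<'E'
from h import *
arc(114)
E
```

```text
time: 66.52
position: [0.5979, 0.2273, 0.0844]
tool_rot: [0.995, -0.098, 0.001, -0.0]
ft_force: [2.9, -0.2, 5.4]
grip_width: 0.0233
grip_force: 20.0
r 0.10441306303737369 ang 334.0453503717237 F [ 2.9 -0.2  5.4]
[[0.009,-0.035,0,0],[0.013,-0.072,0,0],[0.013,-0.108,0,0],[0.009,-0.145,0,0],[0.001,-0.181,0,0],[-0.011,-0.215,0,0],[-0.026,-0.249,0,0],[-0.044,-0.28,0,0],[-0.066,-0.31,0,0],[-0.091,-0.337,0,0],[-0.118,-0.361,0,0],[-0.148,-0.383,0,0],[-0.18,-0.401,0,0],[-0.213,-0.416,0,0],[-0.248,-0.427,0,0],[-0.284,-0.434,0,0],[-0.321,-0.438,0,0],[-0.357,-0.437,0,0],[-0.394,-0.433,0,0]]
```

```bash
python3 -m handwheel '[[0.009,-0.035,0,0],[0.013,-0.072,0,0],[0.013,-0.108,0,0],[0.009,-0.145,0,0],[0.001,-0.181,0,0],[-0.011,-0.215,0,0],[-0.026,-0.249,0,0],[-0.044,-0.28,0,0],[-0.066,-0.31,0,0],[-0.091,-0.337,0,0],[-0.118,-0.361,0,0],[-0.148,-0.383,0,0],[-0.18,-0.401,0,0],[-0.213,-0.416,0,0],[-0.248,-0.427,0,0],[-0.284,-0.434,0,0],[-0.321,-0.438,0,0],[-0.357,-0.437,0,0],[-0.394,-0.433,0,0],[-0.394,-0.433,0,0]]'
python3 - <<'E'
from h import *
a=554.65-360;o=robot.get_obs();p=o["position"];d=p[:2]-[.504,.273];cur=np.degrees(np.arctan2(d[1],d[0]))%360
arc(a-cur,(a-cur)/18)
E
```

```text
time: 68.18
position: [0.5011, 0.3787, 0.0844]
tool_rot: [0.995, -0.099, -0.003, -0.0]
ft_force: [-0.6, 5.6, 6.3]
grip_width: 0.0234
grip_force: 20.0
r 0.1057789729576141 ang 91.55371079065687 F [-0.6  5.6  6.3]
[[-0.033,0.012,0,0],[-0.066,0.025,0,0],[-0.097,0.041,0,0],[-0.126,0.06,0,0],[-0.153,0.082,0,0],[-0.178,0.106,0,0],[-0.201,0.133,0,0],[-0.22,0.162,0,0],[-0.237,0.193,0,0],[-0.251,0.225,0,0],[-0.261,0.258,0,0],[-0.268,0.293,0,0],[-0.271,0.327,0,0],[-0.271,0.362,0,0],[-0.267,0.397,0,0],[-0.26,0.431,0,0],[-0.25,0.465,0,0],[-0.236,0.497,0,0]]
```

```bash
python3 -m handwheel '[[-0.033,0.012,0,0],[-0.066,0.025,0,0],[-0.097,0.041,0,0],[-0.126,0.06,0,0],[-0.153,0.082,0,0],[-0.178,0.106,0,0],[-0.201,0.133,0,0],[-0.22,0.162,0,0],[-0.237,0.193,0,0],[-0.251,0.225,0,0],[-0.261,0.258,0,0],[-0.268,0.293,0,0],[-0.271,0.327,0,0],[-0.271,0.362,0,0],[-0.267,0.397,0,0],[-0.26,0.431,0,0],[-0.25,0.465,0,0],[-0.236,0.497,0,0],[-0.236,0.497,0,0],[-0.236,0.497,0,0]]'
python3 -m handwheel '[[0,0,0,0],[0,0,0,0],[0,0,0,0],[0,0,0,0],[0,0,0,0],[0,0,0,0],[0,0,0,0],[0,0,0,0]]' 60 20
python3 -m handwheel '[[0,0,-0.05,0],[0,0,-0.12,0],[0,0,-0.22,0],[0,0,-0.34,0],[0,0,-0.46,0],[0,0,-0.58,0],[0,0,-0.67,0],[0.03,0,-0.67,0],[0.05,0,-0.67,0],[0.05,0,-0.67,0],[0.05,0,-0.67,0]]'
python3 - <<'E'
from h import *
w,K,M=cam("wrist");a,K1,M1=cam("scene")
hsv=cv2.cvtColor(w,cv2.COLOR_RGB2HSV);r=((hsv[...,0]<8)|(hsv[...,0]>172))&(hsv[...,1]>150)&(hsv[...,2]>80)
n,_,st,ce=cv2.connectedComponentsWithStats(r.astype(np.uint8));print([(st[i,4],np.round(ce[i][::-1],1),atz(K,M,ce[i][::-1],.055)) for i in range(1,n) if st[i,4]>60])
for c in("wrist","scene"):
  for l in("knob_grip","red_mid","blue_mid"):print(c,l,[(np.round(x["point"]).tolist(),round(x["conf"],2)) for x in vision.look_for(c,l)[:2]])
print(M[:3,3],robot.get_obs()["position"]);np.savez("w12.npz",K=K,M=M)
save("w12.png",np.hstack([w[:,100:460],cv2.resize(a[190:370,320:500],(420,420),interpolation=cv2.INTER_CUBIC)]))
E
```

```text
time: 69.85
position: [0.4034, 0.2435, 0.0843]
tool_rot: [0.995, -0.099, -0.003, 0.002]
ft_force: [-2.2, -1.0, 12.3]
grip_width: 0.0233
grip_force: 20.0
time: 70.52
position: [0.4069, 0.2451, 0.084]
tool_rot: [0.995, -0.099, -0.0, 0.0]
ft_force: [-0.1, -1.2, 0.4]
grip_width: 0.0521
grip_force: 0.0
time: 71.43
position: [0.4209, 0.2416, 0.2835]
tool_rot: [0.995, -0.099, -0.002, 0.001]
ft_force: [-0.2, 0.4, -0.7]
grip_width: 0.0522
grip_force: 0.0
[(np.int32(1642), array([ 22.9, 236.3]), array([0.572 , 0.2492, 0.055 ])), (np.int32(69), array([ 50. , 256.6]), array([0.5457, 0.2358, 0.055 ])), (np.int32(255), array([227.9, 291.5]), array([0.3648, 0.2368, 0.055 ]))]
wrist knob_grip [([200.0, 279.0], 0.59)]
wrist red_mid [([27.0, 240.0], 0.89)]
wrist blue_mid [([66.0, 156.0], 0.69)]
scene knob_grip [([232.0, 414.0], 0.48)]
scene red_mid [([187.0, 188.0], 0.83), ([292.0, 375.0], 0.71)]
scene blue_mid [([300.0, 418.0], 0.67)]
[0.5003 0.2259 0.4382] [0.4215 0.2421 0.2848]
```

View pics/w12.png

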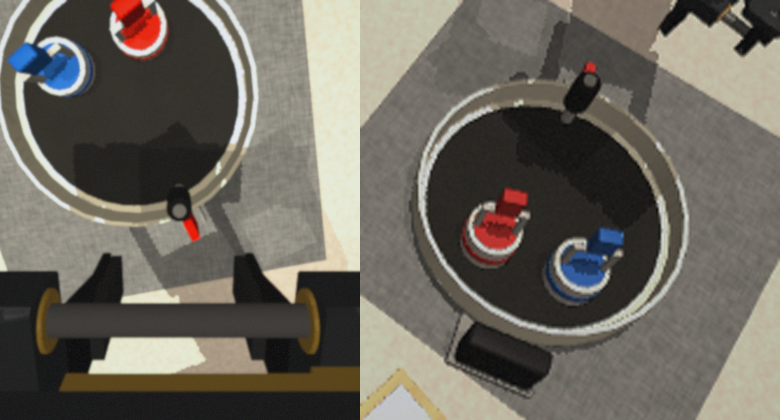

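Both canisters stand. The knob (top at px (210,278)) sits right at the mark (228,291). I compute the residual.

Run:
```python
from h import *
d=np.load("w12.npz");K,M=d["K"],d["M"];k=atz(K,M,(210,278.5),.112)
for c in((.504,.273),(.503,.274)):
    f=lambda p:np.degrees(np.arctan2(p[1]-c[1],p[0]-c[0]))%360
    print(k,np.hypot(*(k[:2]-c)),f(k),f([.3648,.2368]),f([.3671,.2373]),f([.4069,.2451]))
plan(.4065,.2465,.084)
```

```text
[0.4042 0.2435 0.112 ] 0.10409475552320628 196.46406810723627 194.57730051313888 194.61576270556992 196.03108632984674
[0.4042 0.2435 0.112 ] 0.10342663434619143 197.1523497693886 195.0655145358955 195.11232577872164 196.73752526834627
t 71.8333 pos [0.4215 0.2421 0.2848] yaw -101.3 q6 2.06 F [ 0.4 -0.6 -0.2] w 0.0525 -> rows [-0.0513 -0.0047  0.6693] turn 0
```

The knob is within about 2° of the mark, both canisters stand, and the gripper is clear, so I hand in.

```bash
python3 -c "
from rig import job
print(job.hand_in())"
```

```text
the job is handed in; nothing more can be done
None
```

I weighed the red canister, then the blue one (yellow and green were absent), stood both in the tray, and turned the turntable to the mark plus one full turn; the knob stopped about 2° past the mark with both canisters upright, and the job is handed in, verdict not shown.

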